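Next specimen pot from the gravity rack to the microscope

ROBOT

A 6-joint arm with a two-finger parallel gripper is mounted at the origin on the work surface. World frame = base frame: x ahead of the robot, y to its left, z up, the work surface at z = 0. Lengths are in m, angles in rad, forces in N, time in s.
With the tool pointing down it reaches from about 0.425 to 0.95 m from the base axis. Payload 3.5 kg.
Tool frame: the origin (TCP) lies midway between the tips of the shut fingers; the grasp point (between the pads) lies ctrl.grasp_offset behind it (ctrl.grasp_offset is the distance from the TCP to the grasp point, in m); x points along the fingers, y is the direction in which the jaws open and shut, and the axes are right-handed (so a half turn about x gives the same grasp; the last joint's range is limited). The gripper opens to 85 mm and grips with 20 to 120 N. Pads are 22 mm wide; open, the fingers measure 114 mm over their backs; the gripper's body (76 mm by 85 mm) begins 54 mm behind the grasp point. The pads swing forward as they close: fully open they stand 13 mm farther back than shut.
Start: joints at [1.145, 0.286, 1.577, -0, 1.279, -0.15], TCP at [0.184, 0.649, 0.203] pointing down, gripper open.
Joint ranges: [-2.77, 2.77], [-0.9, 2.22], [0.21, 2.48], [-1.53, 4.67], [0.24, 2.81], [-2.84, 2.84]. Speed limits (rad/s): [2.79, 2.79, 3.14, 3.14, 3.14, 3.14].

INTERFACE

Orientations are given as a unit quaternion [x, y, z, w].
In Python, from plant import readout, read_camera, sign_off, ctrl gives the robot as it stands.
- The arm moves only by the tool drive_tool, never from a script. Its argument "steps" is a list of rows, each a list of 5 numbers: the shift along the tool's x, y, z in cm, then the turn about the tool's x in degrees, then the opening, from 0 (shut) to 1 (fully open). A call has 1 to 10 rows; each row shifts and turns the commanded pose from where the row before left it, along the tool's axes as they then stand; what a row does not reach is not made up. A row lasts 1/10 s, in which the tool goes at most 50 mm and 8.59 degrees, less where a joint would pass 70% of its speed; a pose out of reach is approached as far as the arm can. A call is refused whole if a number of a shift passes 5 or a number of a turn 8.59, either way. A call with a gripper value outside its range is refused whole. The fingers move at their own pace and stop on an object; "force" is the grip in N (left out, the last holds). Time passes only in rows, so rows that do not move let the fingers close. It gives the time, the measured TCP pose, the force and the opening at its end, in the units of the state.
- readout.get_state(): the state, without advancing time (a new reading comes with each control period).
- read_camera(name): name is "side" or "top" or "wrist"; returns a dict with "frame" (400x640x3 uint8, red, green, blue), "vertical_fov" (degrees; the focal length in pixels is half the picture's height over the tangent of half this angle, whatever the lens; pixels are square), "cx", "cy" (the principal point, pixels), "eye" and "orientation" of the camera in the world. Camera axes: x right, y up, looking along -z (the intrinsics and any distortion apply to the point x, -y, -z); pixel columns grow to the right and rows downward; lengths in m; the calibration is good to about 2 mm. A picture is of the moment at which its call begins. There is no depth.
- sign_off(): hands the job in, once; it reports no verdict.
The state is a dict: "time": time; "qpos": joint angles; "dq": joint speeds; "joint_efforts": joint torques, N m; "eef_pos": TCP position; "tcp_rot": TCP orientation; "contact_force": force on the tool from outside, world axes, zero at the start; "wrist_torque": the same for the moment, N m; "opening": opening from 0.0 (shut) to 1.0 (fully open).
Only numpy, scipy, OpenCV 4.12 (cv2) and the standard library are available. Lean on these libraries where they do the work, as an engineer would, in place of code of your own. Each camera call takes 0.05 s, during which the arm holds its last target. There are 200 camera calls.

TASK

Take the green-capped pot at the stop of the rack's lower lane and let the next one roll down against the stop. Then press the pot gently straight down into the spring clip under the microscope's lens until it snaps home, lying the way the clip holds it, and let go. Leave the other pots in their lanes, do not knock the microscope's head, and do not disturb the other things on the bench.

Things in the scene. Friction and masses are not known exactly. Their poses are not given: they have to be found in the camera images.
- pot1: End pot of the lower lane, lying against the stop: clear rigid cylinder, 42 mm diameter, 60 mm long over its flat ends, green screw cap of the same diameter, 35 to 75 g; a 25 N grip does no harm. It lies across the lane; its origin is the centre of the cylinder, its y axis runs along the cylinder towards the cap. Both flat ends are free, to be held between the fingers; the pot behind touches its uphill side.
- pot2: Second pot of the lower lane, same kind, green cap, at first 42 mm uphill of pot1 and touching it; its origin is the centre of the cylinder, its y axis runs along the cylinder towards the cap. Once pot1 is lifted out it rolls to the stop by itself within about a second.
- pot3: Third pot of the lower lane, green cap; its origin is the centre of the cylinder, its y axis runs along the cylinder towards the cap.
- pot4: Fourth and last pot of the lower lane, green cap; its origin is the centre of the cylinder, its y axis runs along the cylinder towards the cap.
- upper1: End pot of the upper lane, same size, blue cap, not wanted; its origin is the centre of the cylinder, its y axis runs along the cylinder towards the cap.
- upper2: Second pot of the upper lane, blue cap, not wanted; its origin is the centre of the cylinder, its y axis runs along the cylinder towards the cap.
- rack: Fixed two-lane gravity rack (grey frame, aluminium rails, white guides), 90 mm wide in y, 250 mm long, 190 mm high. Origin on the table below stop; x axis level, pointing uphill into the rack (the picking side faces -x), y along the pots' length, z up. Lanes rise 14 degrees to +x. Side guides and uprights (|y| 32 to 41 mm) begin at x = 34 mm, so the end pot's ends are free.
- stop (a point): Centre of a pot lying against the lower stop, 60 mm above the table; axes as the rack's. The stop is a white plate 44 mm wide in y, 4 mm thick, reaching 16 mm above the rails: raise the pot about 20 mm before drawing it out to -x.
- overhang (a point): Middle of the front lower edge of the upper lane, which hangs over the lower one; axes as the rack's. Rails and blue pots above it reach 50 to 60 mm higher, so an upright gripper body hits them: reach in from -x leaning, pointing down and towards +x, 30 to 40 degrees from vertical. A pot at the stop has some 35 mm free above it.
- scope: Fixed white stereo microscope. Origin on the table below the lens, z up; base 130 mm in x, y from -72 to +142 mm, stage 58 mm above the table. Pillar at y = +118 mm, 25 mm diameter; eyepieces lean out to y = -95 mm above 330 mm height. Reach in from the -x side.
- seat (a point): On the clip's centre line, below the lens: centre of a pot home in the spring clip if its screw post is right down, 93 mm above the table; axes as the microscope's. The post is left anywhere from 0 to 17 mm higher and this is NOT reported: find the clip's height by touch. The pot lies along y on a black block; its ends overhang the clip by 17 mm, at least 14 mm clear of the stage.
- jaw_near (a joint): Opening (rad) of the clip's -x spring jaw, a steel leaf 24 mm wide in y: 0 shut, about 0.08 as the pot passes, back under 0.02 once snapped over it. The jaws flare out on top; their inward lips leave a 35 mm mouth that faces straight up. A pot pushed down first touches them with its centre 24 mm above its home height.
- jaw_far (a joint): The same for the +x jaw. Pressing a pot in takes 6 to 13 N; the force falls as the lips pass its middle, some 6 mm above home, they pull it in, and it rises steeply when the pot rests on the block, which is rigid: pressing blindly deeper cracks the pot (limit 28 N).
- lens (a point): Centre of the underside of the microscope's lens (black, 62 mm diameter; the white head above it is 84 mm wide in x), 167 to 187 mm straight above seat, as the focus is set: too low for an upright gripper, so lean in from -x, pointing down and towards +x, 30 to 40 degrees from vertical.
- dish_mid: Bystander: closed clear dish with insects, 64 mm diameter, 16 mm high, on the table; origin at the centre of its underside.
- dish_back: Bystander: closed clear dish, 60 mm diameter, 18 mm high, on the table; origin at the centre of its underside.
- dish_large: Bystander: large clear dish with a dragonfly, 144 mm diameter, 30 mm high; origin at the centre of its underside.
- forceps: Bystander: steel forceps, 150 mm long, flat on the table; origin at its middle.
- magnifier: Bystander: black hand lens, 160 mm long, flat on the table; origin near its middle.
There are look-alikes about, which are no part of the job. What is shaped like the pot1 but yellow is not meant. What is shaped like the pot2 but pink is not meant.

How it is judged:
By the outcome, as a careful person would: the job done as asked, in the order asked, and still so for the second after the job is handed in, with the robot touching nothing.
It also fails if it takes over 53 s, if anything falls off the work surface, if the arm or the gripper's body presses on something with over 40 N, if the wrist force passes 120 N, or if a joint passes its speed limit or range.

## Working session

There is one attempt and no reset: what is moved stays moved. The work goes in short steps, Python scripts to look and compute and a tool call to move; the robot and the scene stay as the last step left them, time stands still between calls to the robot, and variables do not carry over. Pictures are saved under pics/ and viewed, about 8 in all and at most 12, crops included, and the job is handed in when it is done.

Besides the shell and the picture viewer there is one more tool, called after "Call:" in YAML: its name, and indented under it one key for each argument. drive_tool: Moves the arm, as the interface text tells. Its arguments: {"type":"object","properties":{"steps":{"type":"array","items":{"type":"array","items":{"type":"number"}}},"force":{"type":"number"}},"required":["steps"]}

```bash
ls; mkdir -p pics
cat > h.py <<'E'
import numpy as np, cv2
from plant import readout, read_camera, sign_off, ctrl
from scipy.spatial.transform import Rotation as R
def snap(n,f):
    c=read_camera(n); cv2.imwrite(f'pics/{f}.png',c['frame'][...,::-1]); 
    np.save(f'pics/{f}.npy',c,allow_pickle=True); return c
def load(f): return np.load(f'pics/{f}.npy',allow_pickle=True).item()
def ray(c,u,v):
    f=200/np.tan(np.radians(c['vertical_fov'])/2)
    d=np.array([(u-c['cx'])/f,-(v-c['cy'])/f,-1.])
    return np.array(c['eye']),R.from_quat(c['orientation']).apply(d)
def plane(c,u,v,z):
    e,d=ray(c,u,v); return e+d*(z-e[2])/d[2]
def proj(c,p):
    f=200/np.tan(np.radians(c['vertical_fov'])/2)
    q=R.from_quat(c['orientation']).inv().apply(np.array(p)-c['eye'])
    return c['cx']+f*q[0]/-q[2], c['cy']-f*q[1]/-q[2]
def tri(c1,p1,c2,p2):
    e1,d1=ray(c1,*p1);e2,d2=ray(c2,*p2)
    d1/=np.linalg.norm(d1);d2/=np.linalg.norm(d2)
    s=np.linalg.lstsq(np.c_[d1,-d2],e2-e1,rcond=None)[0]
    a=e1+s[0]*d1;b=e2+s[1]*d2
    return (a+b)/2,np.linalg.norm(a-b)
E
python3 - <<'E'
from h import *
for n in ('side','top','wrist'):
    c=snap(n,n+'0'); print(n,{k:v for k,v in c.items() if k!='frame'})
print(readout.get_state(), ctrl.grasp_offset)
a=[cv2.imread(f'pics/{n}0.png') for n in('side','top')]
E
```

```text
pics
side {'vertical_fov': 52.948995959941826, 'cx': 325.4950356084019, 'cy': 201.3282877221463, 'eye': array([ 0.22640095, -0.94587551,  0.79980745]), 'orientation': array([ 0.47498189, -0.08614361, -0.14824273,  0.86313126])}
top {'vertical_fov': 51.65631887887895, 'cx': 317.73849881703336, 'cy': 198.8124492789762, 'eye': array([ 0.42491716, -0.02664031,  1.26502572]), 'orientation': array([ 0.04563309, -0.03033935, -0.70272503,  0.70934806])}
wrist {'vertical_fov': 65.07937746349465, 'cx': 318.101388678736, 'cy': 198.86831545970142, 'eye': array([0.1203435 , 0.66609116, 0.37264629]), 'orientation': array([-0.10627581, -0.07896868,  0.59788628,  0.7905703 ])}
{'time': 0.15, 'qpos': array([ 1.14500426e+00,  2.87012177e-01,  1.57782532e+00,  1.10102033e-05,
        1.27861071e+00, -1.49983035e-01]), 'dq': array([ 0.0010075 , -0.00173913, -0.00322174, -0.00019578,  0.0014913 ,
        0.00074787]), 'joint_efforts': array([ 1.14573490e-03, -4.06602681e+01, -2.93140966e+01, -1.14994746e-04,
        3.91368216e-03, -8.43092689e-07]), 'eef_pos': array([0.18354425, 0.64898652, 0.20203998]), 'tcp_rot': array([ 0.09657752,  0.70058306, -0.09783348,  0.70020338]), 'contact_force': array([ 0.17512361, -0.04579465, -0.10932967]), 'wrist_torque': array([-0.00345814, -0.01560215, -0.00169281]), 'opening': 0.9985184158721833} 0.0187
```

View pics/side0.png

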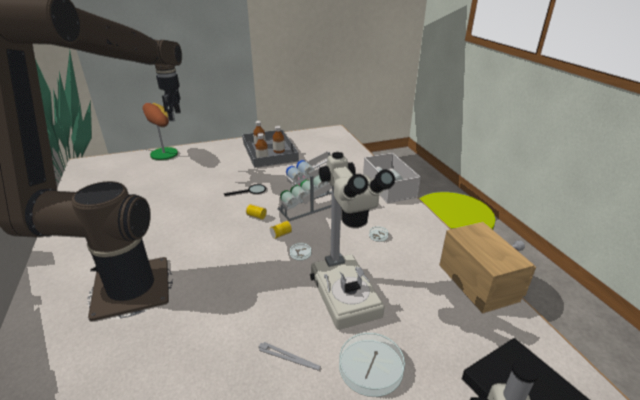

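View pics/top0.png

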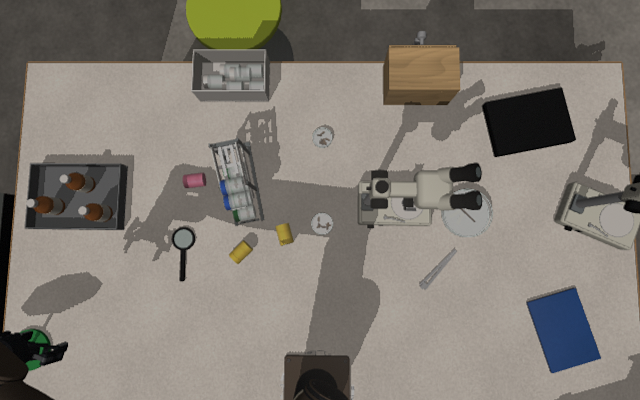

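The side view shows the rack at (305,190) and the scope at (345,230), with its stage at (348,290). In the top view the rack is at (237,182), its low end toward (247,222), and the scope is at (405,200). I'll enlarge these areas next.

Run:
```python
import cv2,numpy as np
t=cv2.imread('pics/top0.png');s=cv2.imread('pics/side0.png')
def cr(i,x,y,w,h,k): return cv2.resize(i[y:y+h,x:x+w],None,fx=k,fy=k,interpolation=cv2.INTER_CUBIC)
A=cr(t,200,130,80,100,4);B=cr(t,350,155,120,75,4)
C=cr(s,265,145,80,75,4); D=cr(s,300,230,100,100,3)
m=np.zeros((600,800,3),np.uint8)
for i,(x,y) in zip((A,B,C),((0,0),(320,0),(320,300))): m[y:y+i.shape[0],x:x+i.shape[1]]=i[:600-y,:800-x]
D=cr(s,310,255,80,75,2); m[450:600,640:800]=D
m[400:600,0:320]=cr(s,305,255,80,50,4)
cv2.imwrite('pics/comp.png',m)
```

```text
(no output)
```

View pics/comp.png

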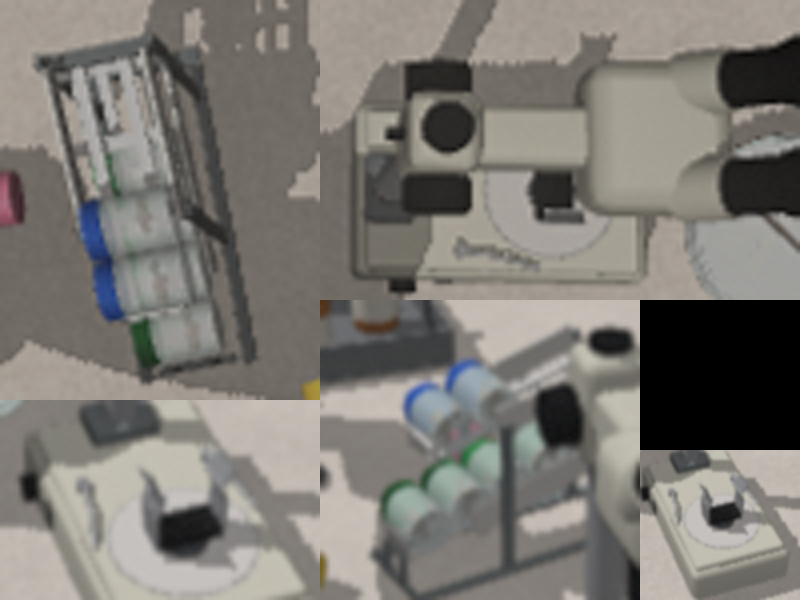

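Run:
```python
from h import *
np.set_printoptions(precision=4,suppress=True)
t=load('top0');s=load('side0')
A=lambda x,y:(x/4+200-.4,y/4+130-.4)
C=lambda x,y:((x-320)/4+265-.4,(y-300)/4+145-.4)
B=lambda x,y:((x-320)/4+350-.4,y/4+155-.4)
D=lambda x,y:(x/4+305-.4,(y-400)/4+255-.4)
E_=lambda x,y:((x-640)/2+310-.4,(y-450)/2+255-.4)
print('pot1 bottom edge z.06',plane(t,*A(147,367),.06),plane(t,*A(222,360),.06))
print('pot1 tops z.081 ',plane(t,*A(140,343),.075),plane(t,*A(208,305),.081))
print('side pot1 cap, end',plane(s,*C(395,498),.07),plane(s,*C(432,531),.06))
for n,p in (('bl',B(355,277)),('br',B(648,280)),('tl',B(355,108))): print(n,plane(t,*p,.058),plane(t,*p,.0))
for n,p in (('l',E_(692,570)),('r',E_(790,545))): print(n,plane(s,*p,.058),plane(s,*p,.045))
print('disc centre side',plane(s,*D(190,548),.058))
print('jaw near tip/far tip',[plane(s,*D(*p),.1) for p in((150,475),(215,460))])
print('block top',plane(s,*D(190,522),.075),plane(s,*D(190,522),.085))
print('block top view',plane(t,*B(551,190),.08))
# upper pots left edge line & pots line for yaw
print('blue caps',plane(t,*A(93,230),.19),plane(t,*A(107,290),.18))
print('rack right beam', plane(t,*A(247,355),.0),plane(t,*A(200,70),.0))
```

```text
pot1 bottom edge z.06 [0.4865 0.2379 0.06  ] [0.4921 0.1829 0.06  ]
pot1 tops z.081  [0.5031 0.2402 0.075 ] [0.5306 0.1905 0.081 ]
side pot1 cap, end [0.4988 0.2326 0.07  ] [0.5186 0.1854 0.06  ]
bl [ 0.4827 -0.1189  0.058 ] [ 0.4854 -0.1234  0.    ]
br [ 0.4825 -0.3311  0.058 ] [ 0.4853 -0.3457  0.    ]
tl [ 0.607  -0.1189  0.058 ] [ 0.6158 -0.1234  0.    ]
l [ 0.4801 -0.3277  0.058 ] [ 0.4846 -0.3169  0.045 ]
r [ 0.6092 -0.3305  0.058 ] [ 0.6159 -0.3197  0.045 ]
disc centre side [ 0.5471 -0.2706  0.058 ]
jaw near tip/far tip [array([ 0.5299, -0.2413,  0.1   ]), array([ 0.5747, -0.242 ,  0.1   ])]
block top [ 0.5487 -0.2651  0.075 ] [ 0.5442 -0.2744  0.085 ]
block top view [ 0.5453 -0.2576  0.08  ]
blue caps [0.5698 0.248  0.19  ] [0.5311 0.2398 0.18  ]
rack right beam [0.4995 0.1742 0.    ] [0.7225 0.2167 0.    ]
```

Call:
drive_tool:
  steps:
    - [0,0,0,8,1]

```text
time: 0.25
eef_pos: [0.1836, 0.6491, 0.2024]
tcp_rot: [0.147, 0.692, -0.147, 0.692]
contact_force: [0.2, -0.7, 0.2]
opening: 0.999
```

Call:
drive_tool:
  steps:
    - [-5,0,0,-8.5,1]
    - [-5,0,0,-8.5,1]
    - [-5,0,0,-8.5,1]
    - [-4,0,0,-8.5,1]
    - [0,-4.4,2.2,0,1]
    - [0,-4.4,2.2,0,1]
    - [0,-4.4,2.2,0,1]
    - [0,-4.4,2.2,0,1]
    - [0,-4.4,2.2,0,1]
    - [0,-4.4,2.2,0,1]

```text
time: 1.25
eef_pos: [0.3611, 0.4112, 0.3928]
tcp_rot: [-0.063, 0.704, 0.063, 0.704]
contact_force: [1.0, 0.2, 0.1]
opening: 1.0
```

Call:
drive_tool:
  steps:
    - [0,-4.4,2.2,0,1]
    - [0,-4.4,2.2,0,1]
    - [0,-4.4,2.2,0,1]
    - [0,-4.4,2.2,0,1]
    - [0,-4.4,2.2,0,1]
    - [0,-4.4,2.2,0,1]
    - [0,-4.4,2.2,0,1]
    - [0,-4.4,2.2,0,1]

```text
time: 2.05
eef_pos: [0.5967, 0.0959, 0.3928]
tcp_rot: [-0.063, 0.704, 0.063, 0.704]
contact_force: [0.4, 0.8, 0.2]
opening: 1.001
```

Run:
```python
from h import *
s=readout.get_state(); print(s['time'],s['qpos'].round(3),s['eef_pos'].round(3),R.from_quat(s['tcp_rot']).as_matrix().round(3))
```

```text
2.05 [-0.008  0.053  1.504  0.     1.586 -1.757] [0.597 0.096 0.393] [[-0.    -0.177  0.984]
 [ 0.     0.984  0.177]
 [-1.     0.    -0.   ]]
```

Call:
drive_tool:
  steps:
    - [0,1.4,4.5,0,1]
    - [0,1.4,4.5,0,1]
    - [0,1.4,4.5,0,1]
    - [0,1.4,4.5,0,1]
    - [0,1.4,4.5,0,1]
    - [0,1.4,4.5,0,1]
    - [0,1.4,4.5,0,1]
    - [0,1.4,4.5,0,1]
    - [0,0,4.5,0,1]
    - [0,0,4.5,0,1]

```text
time: 3.05
eef_pos: [0.9164, 0.2541, 0.3478]
tcp_rot: [-0.059, 0.687, 0.067, 0.721]
contact_force: [-0.6, -1.0, 1.4]
opening: 0.999
```

```bash
cat > st.py <<'E'
from h import *
s=readout.get_state(); print(s['time'],s['qpos'].round(3),s['eef_pos'].round(4),'F',s['contact_force'].round(1),'op',round(s['opening'],3));M=R.from_quat(s['tcp_rot']).as_matrix();print(M.round(3))
print('lean',np.degrees(np.arccos(-M[2,0])),'az',np.degrees(np.arctan2(M[1,0],M[0,0])),'yaz',np.degrees(np.arctan2(M[1,1],M[0,1])),'ytilt',np.degrees(np.arcsin(M[2,1])))
print('grasp',s['eef_pos']-M[:,0]*ctrl.grasp_offset)
E
python3 st.py
```

```text
3.05 [ 0.162  1.037  0.217  0.007  1.839 -1.585] [0.9164 0.2541 0.3478] F [-0.6 -1.   1.4] op 0.999
[[ 0.048 -0.178  0.983]
 [ 0.015  0.984  0.177]
 [-0.999  0.006  0.05 ]]
lean 2.8627145504442 az 17.21924347226693 yaz 100.25407254944197 ytilt 0.3474347595046937
grasp [0.91545911 0.25383391 0.3664301 ]
```

Call:
drive_tool:
  steps:
    - [0,0,4.5,0,1]
    - [0,0,4.5,0,1]
    - [0,0,4.5,0,1]
    - [0,0,4.5,0,1]

```text
time: 3.45
eef_pos: [0.9606, 0.2498, 0.3177]
tcp_rot: [-0.053, 0.649, 0.072, 0.755]
contact_force: [0.2, 0.5, -0.7]
opening: 1.003
```

```bash
python3 st.py
```

```text
3.45 [ 0.147  1.075  0.212  0.018  1.703 -1.597] [0.9606 0.2498 0.3177] F [ 0.2  0.5 -0.7] op 1.003
[[ 0.147 -0.178  0.973]
 [ 0.04   0.984  0.174]
 [-0.988  0.014  0.152]]
lean 8.77479343940432 az 15.305548045573115 yaz 100.25061375570183 ytilt 0.7792083000615109
grasp [0.95788829 0.24904251 0.3361833 ]
```

Call:
drive_tool:
  steps:
    - [-4.5,0,0,0,1]
    - [-4.5,0,0,0,1]
    - [-4.5,0,0,0,1]

```text
time: 3.75
eef_pos: [0.9133, 0.2373, 0.4391]
tcp_rot: [-0.052, 0.642, 0.073, 0.761]
contact_force: [0.4, 0.6, 1.1]
opening: 1.0
```

```bash
python3 st.py
```

```text
3.75 [ 0.141  0.944  0.212  0.022  1.817 -1.601] [0.9133 0.2373 0.4391] F [0.4 0.6 1.1] op 1.0
[[ 0.164 -0.178  0.97 ]
 [ 0.045  0.984  0.173]
 [-0.985  0.015  0.169]]
lean 9.78738039682612 az 15.239210705306117 yaz 100.25506503616432 ytilt 0.8586327285100023
grasp [0.91023643 0.23641796 0.45757744]
```

Call:
drive_tool:
  steps:
    - [0,-4.5,0,0,1]
    - [0,-4.5,0,0,1]
    - [0,-3,2,0,1]
    - [0,0,5,0,1]
    - [0,0,5,0,1]
    - [0,0,5,0,1]
    - [0,0,5,0,1]
    - [0,0,5,0,1]

```text
time: 4.55
eef_pos: [0.9965, 0.14, 0.3997]
tcp_rot: [-0.048, 0.586, 0.075, 0.806]
contact_force: [-0.0, -0.3, 0.7]
opening: 1.002
```

```bash
python3 st.py
```

```text
4.55 [ 0.023  0.998  0.212  0.057  1.622 -1.712] [0.9965 0.14   0.3997] F [-0.  -0.3  0.7] op 1.002
[[ 0.303 -0.177  0.936]
 [ 0.064  0.984  0.165]
 [-0.951  0.01   0.309]]
lean 18.03375925225433 az 11.864241906868966 yaz 100.18231490101638 ytilt 0.5474917479870555
grasp [0.9908146  0.13882504 0.41751064]
```

Call:
drive_tool:
  steps:
    - [0,-2,4.5,0,1]
    - [0,0,5,0,1]
    - [0,0,5,0,1]
    - [0,0,5,0,1]
    - [0,0,5,0,1]
    - [0,0,5,0,1]
    - [0,0,5,0,1]
    - [0,0,5,0,1]

```text
time: 5.35
eef_pos: [1.0537, 0.1456, 0.4232]
tcp_rot: [-0.043, 0.492, 0.075, 0.866]
contact_force: [0.1, 0.8, -0.7]
opening: 0.996
```

```bash
python3 st.py
```

```text
5.35 [ 0.022  1.001  0.211  0.079  1.398 -1.715] [1.0537 0.1456 0.4232] F [ 0.1  0.8 -0.7] op 0.996
[[ 0.505 -0.173  0.846]
 [ 0.088  0.985  0.149]
 [-0.859 -0.     0.513]]
lean 30.833120431836477 az 9.938487102865087 yaz 99.95808221788127 ytilt -0.011696390189247067
grasp [1.04429932 0.14396064 0.43924837]
```

Call:
drive_tool:
  steps:
    - [0,1,5,0,1]
    - [0,1,5,0,1]
    - [0,0,5,0,1]

```text
time: 5.65
eef_pos: [1.0617, 0.1728, 0.4505]
tcp_rot: [-0.041, 0.456, 0.078, 0.886]
contact_force: [-0.7, 0.9, -0.6]
opening: 0.998
```

```bash
python3 st.py
```

```text
5.65 [ 0.048  0.984  0.211  0.075  1.332 -1.693] [1.0617 0.1728 0.4505] F [-0.7  0.9 -0.6] op 0.998
[[ 0.572 -0.175  0.802]
 [ 0.101  0.985  0.143]
 [-0.814 -0.001  0.58 ]]
lean 35.48318416384182 az 10.014359277570222 yaz 100.073500652016 ytilt -0.04215893402882728
grasp [1.05104643 0.17093862 0.46569924]
```

```bash
cat > kin.py <<'E'
import numpy as np
from scipy.optimize import least_squares
D=[([1.145,.287,1.5778,0,1.2786],[.18354,.64899,.20204]),([-.008,.053,1.504,0,1.586],[.597,.096,.393]),
([.162,1.037,.217,.007,1.839],[.9164,.2541,.3478]),([.147,1.075,.212,.018,1.703],[.9606,.2498,.3177]),([.141,.944,.212,.022,1.817],[.9133,.2373,.4391]),
([.023,.998,.212,.057,1.622],[.9965,.14,.3997]),([.022,1.001,.211,.079,1.398],[1.0537,.1456,.4232]),([.048,.984,.211,.075,1.332],[1.0617,.1728,.4505])]
def fk(p,q):
    h,a,b,L,c,d,e=p; s2=q[1];s3=q[1]+q[2];s5=s3+q[4]
    rho=c+a*np.sin(s2)+b*np.sin(s3)+L*np.sin(s5); z=h+a*np.cos(s2)+b*np.cos(s3)+L*np.cos(s5)
    lat=d+e*q[3]
    return np.array([rho*np.cos(q[0])-lat*np.sin(q[0]),rho*np.sin(q[0])+lat*np.cos(q[0]),z])
r=least_squares(lambda p:np.concatenate([fk(p,q)-x for q,x in D]),[.3,.4,.4,.25,0,.1,.2])
p=r.x
def ik(g,lean,q0=(.3,0,1.8)):  # TCP pos, lean; j4=0
    f=lambda q:fk(p,[q[0],q[1],q[2],0,np.pi-lean-q[1]-q[2]])-g
    s=least_squares(f,q0); q=s.x; return q.round(3),round(np.pi-lean-q[1]-q[2],3),np.abs(s.fun).max()
if __name__=='__main__':
    print(p.round(4),np.abs(r.fun).max())
    for g in ([.52,.214,.045],[.45,.2,.08],[.44,.2,.15],[.44,.2,.2],[.40,.2,.2],[.44,.2,.25],[.40,.2,.3],[.56,-.26,.08],[.50,-.26,.12],[.46,-.26,.2]):
        print(g,ik(np.array(g),np.radians(35.5)))
E
python3 kin.py
```

```text
[ 0.2177  0.4529  0.5819  0.2825 -0.0121  0.101   0.2753] 0.005150400037862601
[0.52, 0.214, 0.045] (array([ 0.21 , -0.058,  2.374]), np.float64(0.205), np.float64(5.511052933449001e-09))
[0.45, 0.2, 0.08] (array([ 0.212, -0.324,  2.513]), np.float64(0.334), np.float64(4.039336920502734e-11))
[0.44, 0.2, 0.15] (array([ 0.216, -0.482,  2.476]), np.float64(0.528), np.float64(2.2123314291633278e-10))
[0.44, 0.2, 0.2] (array([ 0.216, -0.543,  2.42 ]), np.float64(0.645), np.float64(8.636268367112621e-10))
[0.4, 0.2, 0.2] (array([ 0.236, -0.667,  2.487]), np.float64(0.702), np.float64(1.9637897974433827e-08))
[0.44, 0.2, 0.25] (array([ 0.216, -0.584,  2.354]), np.float64(0.751), np.float64(1.7955547604309174e-09))
[0.4, 0.2, 0.3] (array([ 0.236, -0.716,  2.337]), np.float64(0.901), np.float64(3.8278457348273065e-08))
[0.56, -0.26, 0.08] (array([-5.990e-01,  1.000e-03,  2.238e+00]), np.float64(0.283), np.float64(3.898131817337003e-13))
[0.5, -0.26, 0.12] (array([-0.66 , -0.197,  2.334]), np.float64(0.386), np.float64(6.945277686298823e-13))
[0.46, -0.26, 0.2] (array([-0.707, -0.404,  2.334]), np.float64(0.593), np.float64(5.523359547510154e-15))
```

Run:
```python
from kin import *
for l in (28,30,32):
  for g in ([.52,.214,.045],[.50,.21,.07],[.47,.2,.09],[.44,.2,.2]):
    print(l,g,ik(np.array(g),np.radians(l)))
```

```text
28 [0.52, 0.214, 0.045] (array([ 0.21 , -0.025,  2.299]), np.float64(0.38), np.float64(1.2303380397815644e-09))
28 [0.5, 0.21, 0.07] (array([ 0.21 , -0.12 ,  2.331]), np.float64(0.441), np.float64(1.4285653215928562e-10))
28 [0.47, 0.2, 0.09] (array([ 0.203, -0.238,  2.388]), np.float64(0.503), np.float64(1.0955680807001045e-11))
28 [0.44, 0.2, 0.2] (array([ 0.216, -0.466,  2.338]), np.float64(0.78), np.float64(6.861755608156273e-11))
30 [0.52, 0.214, 0.045] (array([ 0.21 , -0.036,  2.319]), np.float64(0.334), np.float64(1.7964365967015894e-09))
30 [0.5, 0.21, 0.07] (array([ 0.21 , -0.132,  2.353]), np.float64(0.398), np.float64(2.0271354039813616e-10))
30 [0.47, 0.2, 0.09] (array([ 0.203, -0.253,  2.409]), np.float64(0.462), np.float64(1.4169498907534717e-11))
30 [0.44, 0.2, 0.2] (array([ 0.216, -0.487,  2.36 ]), np.float64(0.745), np.float64(1.4089918121129585e-10))
32 [0.52, 0.214, 0.045] (array([ 0.21 , -0.045,  2.34 ]), np.float64(0.288), np.float64(2.6657869106605503e-09))
32 [0.5, 0.21, 0.07] (array([ 0.21 , -0.144,  2.373]), np.float64(0.353), np.float64(2.9373611876160055e-10))
32 [0.47, 0.2, 0.09] (array([ 0.203, -0.267,  2.43 ]), np.float64(0.42), np.float64(1.8735346607456904e-11))
32 [0.44, 0.2, 0.2] (array([ 0.216, -0.508,  2.382]), np.float64(0.709), np.float64(2.799769305283917e-10))
```

Call:
drive_tool:
  steps:
    - [-1.45,0.85,-4.5,0,1]
    - [-1.45,0.85,-4.5,0,1]
    - [-1.45,0.85,-4.5,0,1]
    - [-1.45,0.85,-4.5,0,1]
    - [-1.45,0.85,-4.5,0,1]
    - [-1.45,0.85,-4.5,0,1]
    - [-1.45,0.85,-4.5,0,1]
    - [-1.45,0.85,-4.5,0,1]
    - [-1.45,0.85,-4.5,0,1]
    - [-1.45,0.85,-4.5,0,1]

```text
time: 6.65
eef_pos: [0.6472, 0.1755, 0.3243]
tcp_rot: [-0.04, 0.456, 0.077, 0.886]
contact_force: [0.0, -0.4, 2.1]
opening: 0.999
```

Call:
drive_tool:
  steps:
    - [-1.45,0.85,-4.5,0,1]
    - [-1.45,0.85,-4.5,0,1]
    - [-1.45,0.85,-4.5,0,1]
    - [-1.45,0.85,-4.5,0,1]

```text
time: 7.05
eef_pos: [0.464, 0.1778, 0.2671]
tcp_rot: [-0.04, 0.456, 0.077, 0.886]
contact_force: [-0.2, 0.2, 1.2]
opening: 0.999
```

```bash
python3 st.py
```

```text
7.05 [ 0.156 -0.558  2.309  0.013  0.771 -1.595] [0.464  0.1778 0.2671] F [-0.2  0.2  1.2] op 0.999
[[ 0.572 -0.172  0.802]
 [ 0.099  0.985  0.141]
 [-0.814 -0.001  0.581]]
lean 35.493683484021034 az 9.841108041406418 yaz 99.92704068802605 ytilt -0.0612808223396595
grasp [0.45327385 0.17590006 0.28232981]
```

Call:
drive_tool:
  steps:
    - [0,0.3,-4.5,0,1]
    - [0,0.3,-4.5,0,1]
    - [0,0.3,-4.5,0,1]

```text
time: 7.35
eef_pos: [0.385, 0.1872, 0.2194]
tcp_rot: [-0.042, 0.464, 0.071, 0.882]
contact_force: [1.1, 0.2, 0.1]
opening: 1.0
```

```bash
python3 st.py
```

```text
7.35 [ 0.251 -0.734  2.482 -0.077  0.796 -1.451] [0.385  0.1872 0.2194] F [1.1 0.2 0.1] op 1.0
[[ 0.559 -0.165  0.813]
 [ 0.087  0.986  0.141]
 [-0.825 -0.008  0.566]]
lean 34.45124905340087 az 8.814315496037647 yaz 99.50239454128489 ytilt -0.4720200960481678
grasp [0.37457162 0.18561198 0.2347877 ]
```

Call:
drive_tool:
  steps:
    - [0,-2.5,-4.3,0,1]
    - [0,-1,-4.8,0,1]
    - [0,-1,-4.8,0,1]

```text
time: 7.65
eef_pos: [0.3547, 0.1786, 0.2168]
tcp_rot: [-0.052, 0.5, 0.058, 0.862]
contact_force: [0.3, 1.3, 0.0]
opening: 1.001
```

```bash
python3 st.py; python3 -c "
from h import *
snap('wrist','w1')"
```

```text
7.65 [ 0.271 -0.775  2.484 -0.108  0.924 -1.418] [0.3547 0.1786 0.2168] F [0.3 1.3 0. ] op 1.001
[[ 0.493 -0.152  0.857]
 [ 0.048  0.988  0.148]
 [-0.869 -0.032  0.494]]
lean 29.703530363036048 az 5.541610219286309 yaz 98.75775849907174 ytilt -1.833132167739393
grasp [0.3454724  0.17773282 0.23303717]
```

View pics/w1.png

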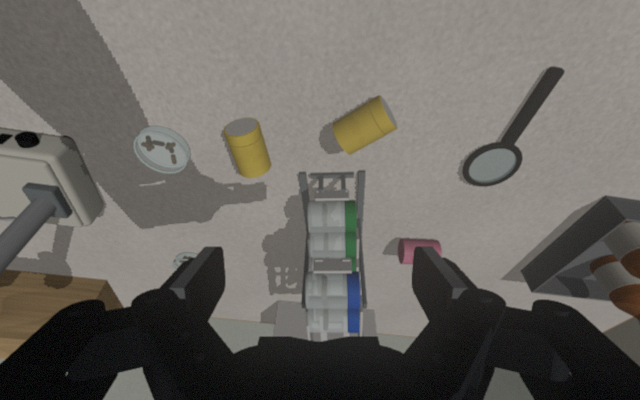

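The wrist view shows the rack from above: the front stop is near (330,185), pot1 is at about (332,215) with its cap at (351,218), and pot2 is at (332,248). The blue pots are at (332,292) and (332,318). The yellow decoys and the dish are off to the sides.

Run:
```python
from h import *
np.set_printoptions(precision=4,suppress=True)
c=load('w1'); f=c['frame']; hsv=cv2.cvtColor(f,cv2.COLOR_RGB2HSV)
for n,lo,hi in (('green',(45,90,30),(85,255,255)),('blue',(100,120,40),(130,255,255))):
    m=cv2.inRange(hsv,lo,hi); k,_,st,ce=cv2.connectedComponentsWithStats(m)
    for i in range(1,k):
        if st[i,4]>60: print(n,st[i],ce[i].round(1))
im=cv2.resize(f[165:345,285:385,::-1],None,fx=5,fy=5,interpolation=cv2.INTER_CUBIC)[:600]
t=load('top0')
im2=cv2.resize(f[165:285,290:380,::-1],None,fx=5,fy=5,interpolation=cv2.INTER_CUBIC)
cv2.imwrite('pics/w1c.png',im2)
print(c['eye'])
```

```text
green [346 205  10  53 446] [350.3 231.6]
blue [348 277  12  55 594] [353.1 304.9]
[0.2141 0.1595 0.3323]
```

View pics/w1c.png

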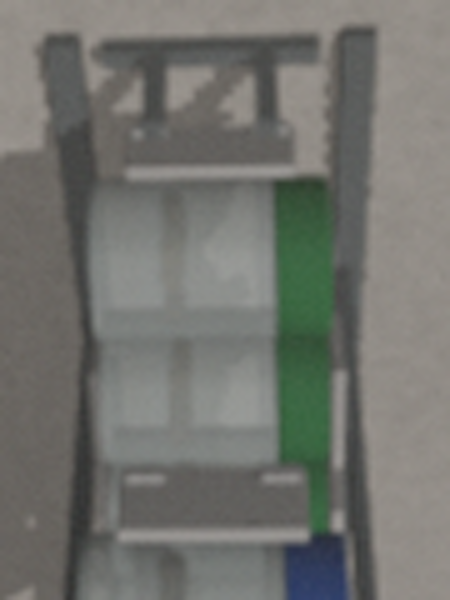

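Run:
```python
from h import *
np.set_printoptions(precision=4,suppress=True)
c=load('w1'); P=lambda x,y:(x/5+290-.4,y/5+165-.4)
# pot1 ends: visible surface mid; cylinder top line z=.081 toward cam approx
for n,p in (('L',(92,235)),('R',(332,235)),('Lb',(100,330)),('Rb',(332,335)),('capline',(277,235))):
    print(n,plane(c,*P(*p),.079))
# tangent: horizontal-plane model along rack x dir
yaw=np.radians(10); ux=np.array([np.cos(yaw),np.sin(yaw),0])
e,d=ray(c,*P(212,337))
dx,dz=d@ux,d[2]; nrm=np.array([-dz,dx])/np.hypot(dx,dz); nrm*=np.sign(nrm[1])
# (X - e).n = -21mm  with X=(x,.06)
x=((e@ux)*nrm[0]+e[2]*nrm[1]-.021-.06*nrm[1])/nrm[0]; print('axis s from crease',x)
print('L,R s,t',[(plane(c,*P(*p),.079)@ux, plane(c,*P(*p),.079)@np.array([-ux[1],ux[0],0])) for p in((92,235),(332,235))])
print('stop edge',plane(c,*P(130,172),.052),plane(c,*P(292,172),.052), 's',plane(c,*P(212,172),.052)@ux)
# frame posts for yaw (vertical lines ambiguous); foot crossbar top view
print('side rails',plane(c,*P(62,38),.01),plane(c,*P(357,30),.01))
s0=readout.get_state();print(R.from_quat(s0['tcp_rot']).as_matrix()[:,0])
```

```text
L [0.4882 0.1811 0.079 ]
R [0.4776 0.2371 0.079 ]
Lb [0.5231 0.1877 0.079 ]
Rb [0.5138 0.2458 0.079 ]
capline [0.48   0.2243 0.079 ]
axis s from crease 0.5401312139159976
L,R s,t [(np.float64(0.5122621653348709), np.float64(0.0936122498578112)), (np.float64(0.5115341840858022), np.float64(0.15051688085432893))]
stop edge [0.4924 0.1899 0.052 ] [0.4849 0.23   0.052 ] s 0.5176781104859217
side rails [0.4872 0.1691 0.01  ] [0.4705 0.2459 0.01  ]
[ 0.493   0.0488 -0.8687]
```

```bash
cat > go.py <<'E'
from h import *
import sys
np.set_printoptions(precision=4,suppress=True)
def delta(tgt):
    s=readout.get_state(); M=R.from_quat(s['tcp_rot']).as_matrix()
    return M.T@(np.array(tgt)-s['eef_pos'])*100
if __name__=='__main__': print(delta([float(a) for a in sys.argv[1:4]]))
E
python3 - <<'E'
from h import *
from go import delta
from kin import *
c=load('w1'); P=lambda x,y:(x/5+290-.4,y/5+165-.4)
ux=np.array([np.cos(.18),np.sin(.18),0])
for z in(.11,.12): print('overhang s rel',plane(c,*P(212,470),z)@ux-.540)
print('upper stop top s rel',plane(c,*P(212,540),.145)@ux-.540)
M=R.from_quat(readout.get_state()['tcp_rot']).as_matrix(); g=np.array([.519,.2145,.042])
for k in (.0,.03,.06,.1): w=g-M[:,0]*k; print(k,w,ik(w,np.radians(29.7)))
w=g+np.array([-.055,-.01,.06]); print('pre',w,delta(w),ik(w,np.radians(29.7)),'then',M.T@(g-w)*100)
E
```

```text
overhang s rel 0.02428963371156212
overhang s rel 0.00966928317360316
upper stop top s rel -0.0001074336788153829
0.0 [0.519  0.2145 0.042 ] (array([ 0.211, -0.03 ,  2.319]), np.float64(0.334), np.float64(2.1165026883873672e-09))
0.03 [0.5042 0.213  0.0681] (array([ 0.214, -0.114,  2.339]), np.float64(0.398), np.float64(2.3296850559795246e-10))
0.06 [0.4894 0.2116 0.0941] (array([ 0.218, -0.197,  2.355]), np.float64(0.465), np.float64(1.3334167103806749e-11))
0.1 [0.4697 0.2096 0.1289] (array([ 0.222, -0.305,  2.369]), np.float64(0.559), np.float64(8.151812558310212e-14))
pre [0.464  0.2045 0.102 ] [15.5673  1.1638  4.094 ] (array([ 0.215, -0.283,  2.406]), np.float64(0.5), np.float64(1.8906542997854103e-12)) then [7.9722 0.3337 1.8928]
```

Call:
drive_tool:
  steps:
    - [0.5,3.0,3.95,0,1]
    - [0.5,3.0,3.95,0,1]
    - [0.5,3.0,3.95,0,1]
    - [0.5,3.0,3.95,0,1]
    - [0.5,3.0,3.95,0,1]
    - [0.5,3.0,3.95,0,1]
    - [0.5,3.0,3.95,0,1]
    - [0.5,3.0,3.95,0,1]
    - [0.5,3.0,3.95,0,1]
    - [0.5,3.0,3.95,0,1]

```text
time: 8.7
eef_pos: [0.6737, 0.5378, 0.3583]
tcp_rot: [-0.052, 0.5, 0.059, 0.862]
contact_force: [1.0, -0.0, 1.0]
opening: 1.001
```

Call:
drive_tool:
  steps:
    - [0.5,3.0,3.95,0,1]
    - [0.5,3.0,3.95,0,1]
    - [0.5,3.0,3.95,0,1]
    - [0.5,3.0,3.95,0,1]
    - [0.5,3.0,3.95,0,1]

```text
time: 9.2
eef_pos: [0.7955, 0.6743, 0.4093]
tcp_rot: [-0.05, 0.492, 0.064, 0.867]
contact_force: [52.3, 35.7, 61.6]
opening: 0.998
```

```bash
python3 st.py
```

```text
9.2 [ 0.678  1.016  0.209 -0.276  1.454 -1.091] [0.7955 0.6743 0.4093] F [52.3 35.7 61.6] op 0.998
[[ 0.507 -0.159  0.847]
 [ 0.061  0.987  0.149]
 [-0.86  -0.023  0.51 ]]
lean 30.717722490635182 az 6.905459729922749 yaz 99.15608345380629 ytilt -1.3366779069127435
grasp [0.78606072 0.67317953 0.42542089]
```

Call:
drive_tool:
  steps:
    - [0,1.5,3,0,1]
    - [0,1.5,3,0,1]

```text
time: 9.4
eef_pos: [0.8049, 0.6766, 0.409]
tcp_rot: [-0.046, 0.483, 0.072, 0.872]
contact_force: [0.1, 0.4, 0.9]
opening: 1.003
```

```bash
python3 st.py
```

```text
9.4 [ 0.673  1.017  0.215 -0.27   1.418 -1.097] [0.8049 0.6766 0.409 ] F [0.1 0.4 0.9] op 1.003
[[ 0.524 -0.169  0.835]
 [ 0.081  0.986  0.149]
 [-0.848 -0.01   0.53 ]]
lean 32.00472667140322 az 8.752746916845068 yaz 99.71264408555577 ytilt -0.5998704521686373
grasp [0.79510445 0.67512606 0.42480781]
```

Call:
drive_tool:
  steps:
    - [0,1.5,3,0,1]
    - [0,1.0,3,0,1]

```text
time: 9.6
eef_pos: [0.8133, 0.6744, 0.4341]
tcp_rot: [-0.036, 0.464, 0.082, 0.881]
contact_force: [-0.2, 0.2, 0.8]
opening: 1.002
```

```bash
python3 st.py
python3 - <<'E'
from h import *
from go import delta
from kin import *
M=R.from_quat(readout.get_state()['tcp_rot']).as_matrix()
pot=np.array([.5106,.2139,.06]); ux=np.array([.983,.182,0])
g=pot+M[:,0]*.024-ux*.004
for w in (g,g-ux*.05+[0,0,.03],g-ux*.05+[0,0,.12]): print(w,ik(w,np.radians(33.5)),delta(w),'from grasp',M.T@(w-g)*100)
E
```

```text
9.6 [ 0.664  1.     0.21  -0.262  1.387 -1.107] [0.8133 0.6744 0.4341] F [-0.2  0.2  0.8] op 1.002
[[ 0.556 -0.179  0.812]
 [ 0.112  0.984  0.14 ]
 [-0.824  0.012  0.567]]
lean 34.532543219392366 az 11.344658946176354 yaz 100.30591421500279 ytilt 0.7147022668496616
grasp [0.80292653 0.67233818 0.44952573]
[0.52   0.2158 0.0402] (array([ 0.213, -0.039,  2.355]), np.float64(0.241), np.float64(5.094371070824e-09)) [ 11.0331 -40.3584 -52.5758] from grasp [0. 0. 0.]
[0.4709 0.2067 0.0702] (array([ 0.216, -0.227,  2.45 ]), np.float64(0.334), np.float64(2.0822482627025352e-10)) [  5.7285 -40.337  -54.9936] from grasp [-5.3046  0.0214 -2.4178]
[0.4709 0.2067 0.1602] (array([ 0.216, -0.382,  2.382]), np.float64(0.557), np.float64(4.784006524261031e-12)) [ -1.6857 -40.2247 -49.8929] from grasp [-12.7189   0.1337   2.6828]
```

Call:
drive_tool:
  steps:
    - [-0.94,-2.86,-3.52,0,1]
    - [-0.94,-2.86,-3.52,0,1]
    - [-0.94,-2.86,-3.52,0,1]
    - [-0.94,-2.86,-3.52,0,1]
    - [-0.94,-2.86,-3.52,0,1]
    - [-0.94,-2.86,-3.52,0,1]
    - [-0.94,-2.86,-3.52,0,1]
    - [-0.94,-2.86,-3.52,0,1]
    - [-0.94,-2.86,-3.52,0,1]
    - [-0.94,-2.86,-3.52,0,1]

```text
time: 10.6
eef_pos: [0.5556, 0.3634, 0.3283]
tcp_rot: [-0.036, 0.461, 0.082, 0.883]
contact_force: [1.1, 0.6, -0.1]
opening: 0.999
```

Call:
drive_tool:
  steps:
    - [-0.94,-2.86,-3.52,0,1]
    - [-0.94,-2.86,-3.52,0,1]
    - [-0.94,-2.86,-3.52,0,1]

```text
time: 10.9
eef_pos: [0.4695, 0.2611, 0.2911]
tcp_rot: [-0.037, 0.46, 0.081, 0.883]
contact_force: [0.9, 0.0, 1.4]
opening: 1.002
```

```bash
python3 st.py
python3 - <<'E'
from h import *
from go import delta
c=snap('wrist','w2')
M=R.from_quat(readout.get_state()['tcp_rot']).as_matrix()
pot=np.array([.5106,.2139,.06]); ux=np.array([.983,.182,0])
g=pot+M[:,0]*.019-ux*.005
w=g-ux*.045+[0,0,.06]
np.set_printoptions(precision=3,suppress=True)
print(w,delta(w),'then',M.T@(g-w)*100)
u=np.array(proj(c,pot)); print('pot px',u, [np.round(proj(c,pot+np.array([-.182,.983,0])*k),1) for k in(-.03,.03)])
x,y=u.astype(int); im=c['frame'][max(0,y-60):y+60,x-80:x+80,::-1]; cv2.imwrite('pics/w2c.png',cv2.resize(im,None,fx=5,fy=5,interpolation=cv2.INTER_CUBIC)); print(x-80,y-60)
E
```

```text
10.9 [ 0.372 -0.427  2.182 -0.145  0.788 -1.303] [0.4695 0.2611 0.2911] F [0.9 0.  1.4] op 1.002
[[ 0.563 -0.177  0.807]
 [ 0.11   0.984  0.14 ]
 [-0.819  0.01   0.574]]
lean 35.01319137642159 az 11.048377984050129 yaz 100.22001846880895 ytilt 0.5802677887331316
grasp [0.45896036 0.25899419 0.30642524]
[0.472 0.207 0.104] [ 14.767  -5.228 -10.124] then [ 7.492 -0.012  0.329]
pot px [269.731  76.964] [array([243.2,  77.2]), array([296.3,  76.7])]
189 16
```

View pics/w2c.png

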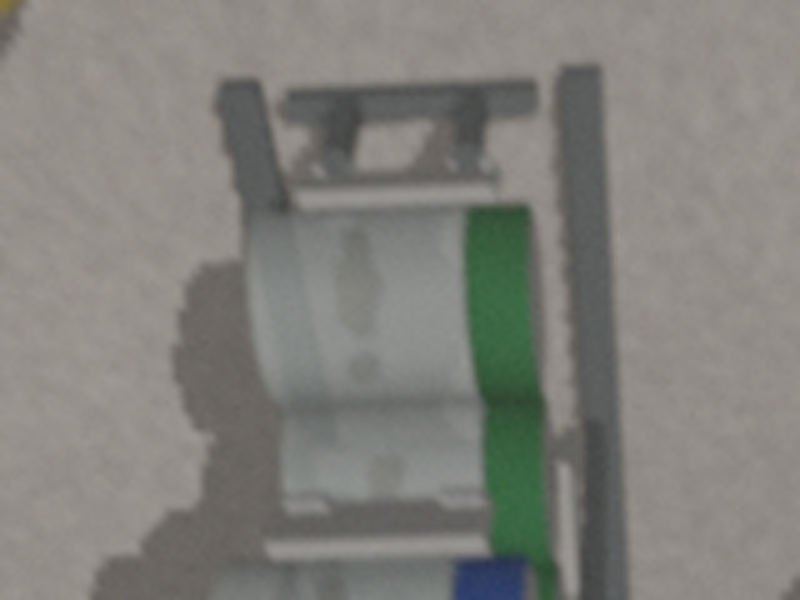

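Call:
drive_tool:
  steps:
    - [3.7,-1.3,-2.53,0,1]
    - [3.7,-1.3,-2.53,0,1]
    - [3.7,-1.3,-2.53,0,1]
    - [3.7,-1.3,-2.53,0,1]
    - [2.5,0,0.1,0,1]
    - [2.5,0,0.1,0,1]
    - [1.5,0,0.1,0,1]

```text
time: 11.65
eef_pos: [0.5202, 0.2193, 0.0572]
tcp_rot: [-0.038, 0.463, 0.08, 0.882]
contact_force: [-0.2, -0.0, 1.2]
opening: 1.004
```

```bash
python3 st.py; python3 go.py .5165 .2151 .0444
```

```text
11.65 [ 0.232 -0.03   2.332 -0.106  0.236 -1.418] [0.5202 0.2193 0.0572] F [-0.2 -0.   1.2] op 1.004
[[ 0.559 -0.176  0.811]
 [ 0.106  0.984  0.14 ]
 [-0.823  0.008  0.569]]
lean 34.65754383886189 az 10.772271921442014 yaz 100.13117121924655 ytilt 0.4431986172966279
grasp [0.5097645  0.21731118 0.07258383]
[ 0.8011 -0.3579 -1.0877]
```

Call:
drive_tool:
  steps:
    - [0.4,-0.2,-0.6,0,1]
    - [0.4,-0.16,-0.5,0,1]

```text
time: 11.85
eef_pos: [0.5134, 0.2153, 0.0507]
tcp_rot: [-0.039, 0.468, 0.08, 0.879]
contact_force: [0.1, -1.0, -0.1]
opening: 0.999
```

```bash
python3 st.py; python3 go.py .5165 .2151 .0444
```

```text
11.85 [ 0.226 -0.032  2.345 -0.094  0.237 -1.436] [0.5134 0.2153 0.0507] F [ 0.1 -1.  -0.1] op 0.999
[[ 0.549 -0.176  0.817]
 [ 0.104  0.984  0.142]
 [-0.829  0.007  0.559]]
lean 33.966131898561464 az 10.69537600871731 yaz 100.13657602303114 ytilt 0.3764235658669632
grasp [0.50315175 0.21334871 0.06620875]
[ 0.6897 -0.0769 -0.1028]
```

Call:
drive_tool:
  steps:
    - [0.6,0,0.1,0,1]
    - [0.6,0,0.2,0,1]
    - [0.6,0,0.2,0,1]

```text
time: 12.15
eef_pos: [0.5239, 0.2179, 0.0416]
tcp_rot: [-0.04, 0.475, 0.079, 0.875]
contact_force: [0.2, -0.4, -1.1]
opening: 1.0
```

```bash
python3 st.py; python3 go.py .5185 .2155 .043
```

```text
12.15 [ 0.227  0.017  2.313 -0.099  0.237 -1.43 ] [0.5239 0.2179 0.0416] F [ 0.2 -0.4 -1.1] op 1.0
[[ 0.536 -0.175  0.826]
 [ 0.1    0.984  0.144]
 [-0.839  0.005  0.545]]
lean 33.00672375789495 az 10.559807537147153 yaz 100.10633727439921 ytilt 0.2945570255043034
grasp [0.51392391 0.21604151 0.05724159]
[-0.436  -0.1409 -0.4055]
```

Call:
drive_tool:
  steps:
    - [-0.43,-0.14,-0.47,0,1]
    - [0,0,0,0,0.55]
    - [0,0,0,0,0.55]
    - [0,0,0,0,0.55]
    - [0,0,0,0,0.55]
    - [0,0,0,0,0.55]
  force: 25

```text
time: 12.75
eef_pos: [0.5167, 0.2151, 0.0415]
tcp_rot: [-0.04, 0.477, 0.079, 0.875]
contact_force: [-5.1, -1.8, 4.6]
opening: 0.691
```

```bash
python3 st.py
```

```text
12.75 [ 2.240e-01 -1.000e-03  2.330e+00 -9.200e-02  2.410e-01 -1.439e+00] [0.5167 0.2151 0.0415] F [-5.1 -1.8  4.6] op 0.691
[[ 0.533 -0.175  0.828]
 [ 0.099  0.984  0.145]
 [-0.84   0.005  0.542]]
lean 32.84205083582571 az 10.534193640311813 yaz 100.10767101035782 ytilt 0.2753136727261804
grasp [0.50669722 0.213202   0.05718665]
```

Call:
drive_tool:
  steps:
    - [-0.4,0,0.26,0,0.55]
    - [-0.4,0,0.26,0,0.55]
    - [-1.2,0,0,0,0.55]
    - [-1.5,0,0,0,0.55]
    - [-2,0,0,0,0.55]
    - [-2.5,0,0,0,0.55]
    - [-3,0,0,0,0.55]

```text
time: 13.45
eef_pos: [0.4617, 0.2047, 0.1367]
tcp_rot: [-0.04, 0.477, 0.078, 0.874]
contact_force: [0.6, -0.6, 0.1]
opening: 0.692
```

```bash
python3 st.py
python3 - <<'E'
from h import *
snap('wrist','w3'); c=snap('top','t3')
a=cv2.imread('pics/w3.png')
m=np.zeros((560,800,3),np.uint8); m[:400,:640]=a
b=cv2.imread('pics/t3.png')[130:240,190:290]; m[340:560,600:800]=cv2.resize(b,(200,220))
cv2.imwrite('pics/m3.png',m)
E
```

```text
13.45 [ 0.23  -0.344  2.404 -0.051  0.51  -1.478] [0.4617 0.2047 0.1367] F [ 0.6 -0.6  0.1] op 0.692
[[ 0.532 -0.175  0.828]
 [ 0.099  0.985  0.145]
 [-0.841  0.005  0.541]]
lean 32.783836039852105 az 10.537609973434018 yaz 100.08867900689503 ytilt 0.2891316345719765
grasp [0.45171392 0.20281937 0.15243376]
```

View pics/m3.png

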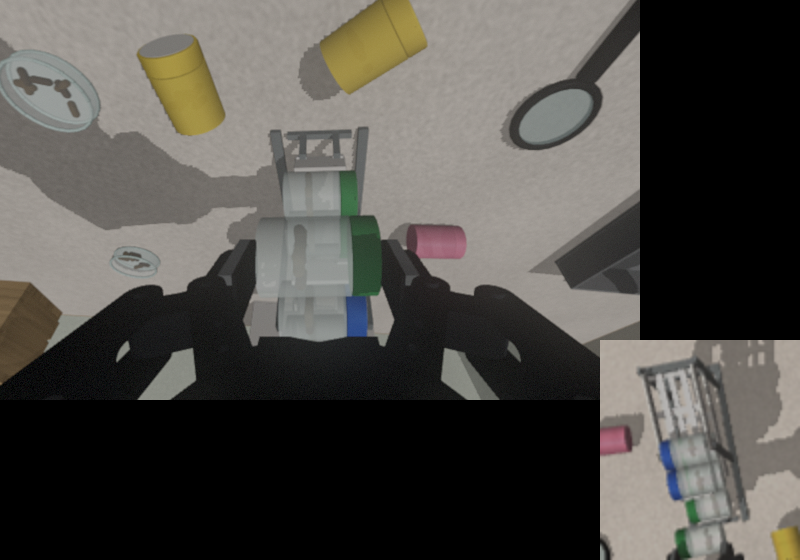

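The held pot is between the pads at (318,255), cap to +y. A green pot sits in the lower-lane stop position at (320,193), so pot2 has rolled down. Next I'll rise and re-aim the lean toward the microscope.

Call:
drive_tool:
  steps:
    - [-4.2,0,2.6,0,0.55]
    - [-4.2,0,2.6,0,0.55]
    - [-4.2,0,2.6,0,0.55]
    - [-4.2,0,2.6,0,0.55]
    - [-4.2,0,2.6,0,0.55]
    - [-4.2,0,2.6,0,0.55]
    - [-4.2,0,2.6,0,0.55]
    - [-4.2,0,2.6,0,0.55]
    - [0,0,0,6,0.55]
    - [0,0,0,6,0.55]

```text
time: 14.55
eef_pos: [0.4566, 0.2018, 0.5336]
tcp_rot: [0.054, 0.481, 0.027, 0.875]
contact_force: [-0.6, 0.3, -1.2]
opening: 0.69
```

```bash
python3 st.py; python3 go.py .3 -.65 .75
```

```text
14.55 [ 0.225 -0.511  1.8   -0.024  1.277 -1.306] [0.4566 0.2018 0.5336] F [-0.6  0.3 -1.2] op 0.69
[[ 0.536  0.004  0.844]
 [ 0.1    0.993 -0.068]
 [-0.838  0.121  0.532]]
lean 33.03855658083999 az 10.53984690809328 yaz 89.76850270213332 ytilt 6.930117381405169
grasp [0.44654695 0.19992171 0.54924859]
[-35.0302 -82.0071   4.0846]
```

Call:
drive_tool:
  steps:
    - [-1.9,-4.5,0.2,0,0.55]
    - [-1.9,-4.5,0.2,0,0.55]
    - [-1.9,-4.5,0.2,0,0.55]
    - [-1.9,-4.5,0.2,0,0.55]
    - [-1.9,-4.5,0.2,0,0.55]
    - [-1.9,-4.5,0.2,0,0.55]
    - [-1.9,-4.5,0.2,0,0.55]
    - [-1.9,-4.5,0.2,0,0.55]
    - [-1.9,-4.5,0.2,0,0.55]
    - [-1.9,-4.5,0.2,0,0.55]

```text
time: 15.55
eef_pos: [0.37, -0.269, 0.6486]
tcp_rot: [0.053, 0.482, 0.027, 0.874]
contact_force: [0.2, -0.2, -0.5]
opening: 0.69
```

Call:
drive_tool:
  steps:
    - [-1.9,-4.5,0.2,0,0.55]
    - [-1.9,-4.5,0.2,0,0.55]
    - [-1.9,-4.5,0.2,0,0.55]
    - [-1.9,-4.5,0.2,0,0.55]
    - [-1.9,-4.5,0.2,0,0.55]
    - [-1.9,-4.5,0.2,0,0.55]
    - [-1.5,-4,0.2,0,0.55]

```text
time: 16.25
eef_pos: [0.3129, -0.591, 0.7263]
tcp_rot: [0.053, 0.482, 0.027, 0.874]
contact_force: [-0.1, -1.7, -0.3]
opening: 0.686
```

```bash
python3 st.py
```

```text
16.25 [-1.469  0.331  0.652  0.676  2.097 -2.634] [ 0.3129 -0.591   0.7263] F [-0.1 -1.7 -0.3] op 0.686
[[ 0.534  0.003  0.846]
 [ 0.099  0.993 -0.066]
 [-0.84   0.119  0.53 ]]
lean 32.888876565771305 az 10.519655223785048 yaz 89.82275915685021 ytilt 6.844330783760407
grasp [ 0.30288831 -0.59285408  0.7420338 ]
```

Call:
drive_tool:
  steps:
    - [0,-4,0,0,0.55]
    - [0,-3,0,0,0.55]
    - [0,-2.5,0,0,0.55]

```text
time: 16.55
eef_pos: [0.313, -0.6834, 0.7104]
tcp_rot: [0.054, 0.481, 0.028, 0.875]
contact_force: [3.6, -9.6, 54.9]
opening: 0.687
```

```bash
python3 st.py
```

```text
16.55 [-1.482  0.661  0.21   0.73   2.191 -2.554] [ 0.313  -0.6834  0.7104] F [ 3.6 -9.6 54.9] op 0.687
[[ 0.536  0.004  0.844]
 [ 0.101  0.993 -0.068]
 [-0.838  0.122  0.531]]
lean 33.04489224773169 az 10.683236375980272 yaz 89.79024655032472 ytilt 7.00835645413086
grasp [ 0.30295446 -0.68529914  0.72605062]
```

Call:
drive_tool:
  steps:
    - [0,-2.5,0,0,0.55]
    - [0,-2.5,0,0,0.55]
    - [0,-2.5,0,0,0.55]

```text
time: 16.85
eef_pos: [0.3065, -0.7237, 0.6785]
tcp_rot: [0.046, 0.475, 0.019, 0.878]
contact_force: [-1.0, 0.0, -0.0]
opening: 0.689
```

```bash
python3 st.py
```

```text
16.85 [-1.499  0.706  0.21   0.713  2.138 -2.609] [ 0.3065 -0.7237  0.6785] F [-1.  0. -0.] op 0.689
[[ 0.548  0.011  0.837]
 [ 0.076  0.995 -0.063]
 [-0.833  0.098  0.544]]
lean 33.5655311200549 az 7.947851369193856 yaz 89.3817375212714 ytilt 5.644405606672107
grasp [ 0.29624672 -0.72514959  0.69404491]
```

Lean azimuth is shifting as wanted; I'll continue.

Call:
drive_tool:
  steps:
    - [0,-3.5,0,0,0.55]
    - [0,-3.5,0,0,0.55]
    - [0,-3.5,0,0,0.55]
    - [0,-3.5,0,0,0.55]
    - [0,-3.5,0,0,0.55]

```text
time: 17.35
eef_pos: [0.2882, -0.814, 0.5945]
tcp_rot: [0.035, 0.46, -0.005, 0.887]
contact_force: [-0.4, -0.6, -0.8]
opening: 0.685
```

```bash
python3 st.py
```

```text
17.35 [-1.537  0.818  0.21   0.69   2.01  -2.713] [ 0.2882 -0.814   0.5945] F [-0.4 -0.6 -0.8] op 0.685
[[ 0.576  0.041  0.816]
 [ 0.023  0.998 -0.066]
 [-0.817  0.057  0.574]]
lean 35.19511952450751 az 2.267414182688746 yaz 87.6393338798305 ytilt 3.257099656482933
grasp [ 0.27738556 -0.81442266  0.60975574]
```

Call:
drive_tool:
  steps:
    - [0,-3.5,0,0,0.55]
    - [0,-3.5,0,0,0.55]

```text
time: 17.55
eef_pos: [0.2799, -0.8447, 0.5641]
tcp_rot: [0.029, 0.454, -0.016, 0.89]
contact_force: [-0.0, 0.5, 0.1]
opening: 0.689
```

```bash
python3 st.py; python3 go.py .42 -.26 .30
python3 - <<'E'
from h import *
np.set_printoptions(precision=3,suppress=True)
t=load('t3');s=load('side0')
m=cv2.absdiff(t['frame'],load('top0')['frame']); print(m[150:230,350:440].max())
E
```

```text
17.55 [-1.552  0.857  0.21   0.687  1.959 -2.748] [ 0.2799 -0.8447  0.5641] F [-0.   0.5  0.1] op 0.689
[[ 0.587  0.055  0.808]
 [-0.003  0.998 -0.067]
 [-0.81   0.037  0.586]]
lean 35.92572984713709 az -0.2520602580939979 yaz 86.82304201805391 ytilt 2.1173904609605096
grasp [ 0.26891226 -0.84463781  0.57927079]
[29.4586 58.139  -8.0364]
75
```

Call:
drive_tool:
  steps:
    - [2.0,4.14,-0.7,0,0.55]
    - [2.0,4.14,-0.7,0,0.55]
    - [2.0,4.14,-0.7,0,0.55]
    - [2.0,4.14,-0.7,0,0.55]
    - [2.0,4.14,-0.7,0,0.55]
    - [2.0,4.14,-0.7,0,0.55]
    - [2.0,4.14,-0.7,0,0.55]
    - [2.0,4.14,-0.7,0,0.55]
    - [2.0,4.14,-0.7,0,0.55]
    - [2.0,4.14,-0.7,0,0.55]

```text
time: 18.55
eef_pos: [0.3926, -0.4584, 0.425]
tcp_rot: [0.055, 0.459, -0.026, 0.887]
contact_force: [0.7, 0.1, -0.9]
opening: 0.691
```

Call:
drive_tool:
  steps:
    - [2.0,4.14,-0.7,0,0.55]
    - [2.0,4.14,-0.7,0,0.55]
    - [2.0,4.14,-0.7,0,0.55]
    - [2.0,4.14,-0.7,0,0.55]
    - [0,0,0,-3.6,0.55]

```text
time: 19.05
eef_pos: [0.4318, -0.2861, 0.3529]
tcp_rot: [0.027, 0.461, -0.007, 0.887]
contact_force: [0.3, -1.8, -1.1]
opening: 0.689
```

```bash
python3 st.py
python3 - <<'E'
from h import *
np.set_printoptions(precision=4,suppress=True)
w=snap('wrist','w4'); s=snap('side','s4')
m=np.zeros((600,800,3),np.uint8); m[:400,:500]=cv2.resize(w['frame'][...,::-1],(640,400))[:,70:570]
m[:600,500:]=cv2.resize(s['frame'][190:310,320:380,::-1],(300,600),interpolation=cv2.INTER_CUBIC)
cv2.imwrite('pics/m4.png',m)
E
```

```text
19.05 [-1.073 -0.431  2.076  0.572  1.241 -2.711] [ 0.4318 -0.2861  0.3529] F [ 0.3 -1.8 -1.1] op 0.689
[[ 0.576  0.038  0.817]
 [ 0.012  0.998 -0.055]
 [-0.818  0.042  0.574]]
lean 35.160864827039134 az 1.22626506047605 yaz 87.81009127964825 ytilt 2.4035163387808547
grasp [ 0.4210553  -0.28635853  0.36819591]
```

View pics/m4.png

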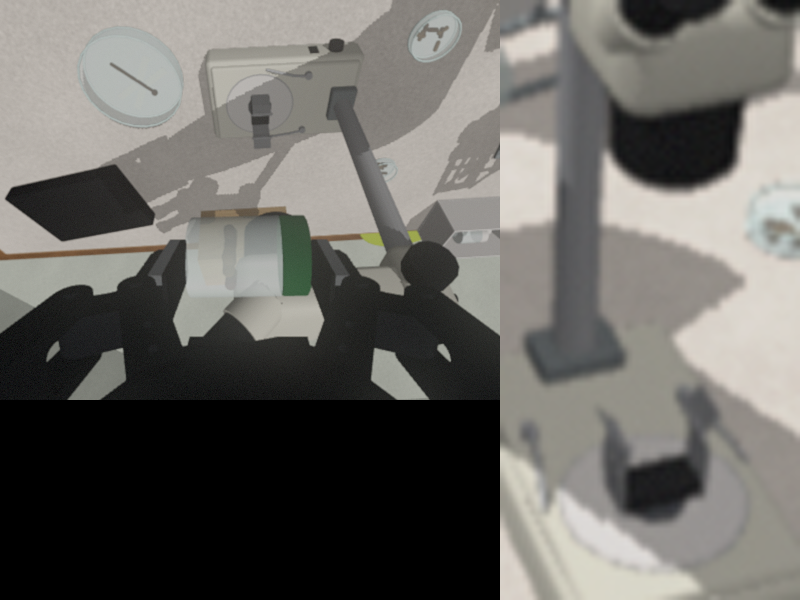

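Run:
```python
from h import *
np.set_printoptions(precision=4,suppress=True)
c=load('s4'); P=lambda x,y:((x-500)/5+320-.4,y/5+190-.4)
def aty(u,v,y):
    e,d=ray(c,u,v); return e+d*(y-e[1])/d[1]
print('lens c',aty(*P(675,160),-.259),'lens low',aty(*P(680,188),-.290),'left',aty(*P(612,155),-.259),'right',aty(*P(738,155),-.259))
for n,p in (('bl',(628,513)),('br',(705,490)),('tl',(622,470)),('tr',(695,455))):
    print(n,[plane(c,*P(*p),z) for z in(.072,.08,.088)])
for n,p in (('near tip',(605,408)),('far tip',(688,388)),('far tip r',(718,400))): print(n,[aty(*P(*p),y) for y in(-.247,-.271)])
# wrist view of clip
w=load('w4'); Q=lambda x,y:(x+70,y)
for n,p in (('disc l',(226,103)),('disc r',(293,100)),('disc top',(262,73)),('disc bot',(260,135))): print(n,plane(w,*Q(*p),.058))
for n,p in (('blk near-left?',(252,104)),('blk right',(270,104)),('blk',(261,125))): print(n,plane(w,*Q(*p),.075))
for n,p in (('base',(205,55)),('base r',(355,48)),('base bl',(215,137))): print(n,plane(w,*Q(*p),.05))
```

```text
lens c [ 0.5484 -0.259   0.2683] lens low [ 0.5371 -0.29    0.2764] left [ 0.5169 -0.259   0.2783] right [ 0.5805 -0.259   0.2637]
bl [array([ 0.5239, -0.2796,  0.072 ]), array([ 0.5207, -0.2869,  0.08  ]), array([ 0.5174, -0.2942,  0.088 ])]
br [array([ 0.5669, -0.2776,  0.072 ]), array([ 0.5631, -0.2849,  0.08  ]), array([ 0.5594, -0.2923,  0.088 ])]
tl [array([ 0.5325, -0.2504,  0.072 ]), array([ 0.5291, -0.258 ,  0.08  ]), array([ 0.5258, -0.2657,  0.088 ])]
tr [array([ 0.5723, -0.2527,  0.072 ]), array([ 0.5685, -0.2603,  0.08  ]), array([ 0.5647, -0.2679,  0.088 ])]
near tip [array([ 0.5232, -0.247 ,  0.1141]), array([ 0.513 , -0.271 ,  0.1377])]
far tip [array([ 0.5685, -0.247 ,  0.1141]), array([ 0.5568, -0.271 ,  0.1377])]
far tip r [array([ 0.586 , -0.247 ,  0.1009]), array([ 0.5737, -0.271 ,  0.1249])]
disc l [ 0.539  -0.3111  0.058 ]
disc r [ 0.5404 -0.2142  0.058 ]
disc top [ 0.4964 -0.2589  0.058 ]
disc bot [ 0.6007 -0.2625  0.058 ]
blk near-left? [ 0.5318 -0.2742  0.075 ]
blk right [ 0.5335 -0.2491  0.075 ]
blk [ 0.5684 -0.2619  0.075 ]
base [ 0.4716 -0.3321  0.05  ]
base r [ 0.4738 -0.1373  0.05  ]
base bl [ 0.606  -0.3353  0.05  ]
```

Call:
drive_tool:
  steps:
    - [0,0,0,-3.6,0.55]

```text
time: 19.25
eef_pos: [0.4321, -0.2921, 0.3576]
tcp_rot: [-0.001, 0.459, 0.003, 0.888]
contact_force: [0.4, -0.2, -0.3]
opening: 0.688
```

```bash
python3 st.py
```

```text
19.25 [-1.079 -0.426  2.065  0.572  1.24  -2.774] [ 0.4321 -0.2921  0.3576] F [ 0.4 -0.2 -0.3] op 0.688
[[ 0.578 -0.006  0.816]
 [ 0.004  1.     0.005]
 [-0.816  0.     0.579]]
lean 35.345747538440094 az 0.3882188864109789 yaz 90.3638523726034 ytilt 0.01728167760193231
grasp [ 0.42124159 -0.2921617   0.37288056]
```

Run:
```python
from h import *
from scipy.optimize import least_squares
np.set_printoptions(precision=4,suppress=True)
c=load('w3'); T=np.array([.4617,.2047,.1367]); M=R.from_quat([-0.04,0.477,0.078,0.874]).as_matrix()
hsv=cv2.cvtColor(c['frame'],cv2.COLOR_RGB2HSV); m=cv2.inRange(hsv,(45,90,25),(85,255,255))
k,l,st,ce=cv2.connectedComponentsWithStats(m); print(st[1:][st[1:,4]>100],ce[1:][st[1:,4]>100])
# cap columns: upper/lower silhouette rows at mid-cap col
i=1+np.argmax(st[1:,4]); col=int(ce[i][0]); rows=np.where(l[:,col]==i)[0]; r0,r1=rows.min()-.5,rows.max()+.5; print(col,r0,r1)
def dist(off,r):
    e,d=ray(c,col,r); e=M.T@(e-T); d=M.T@d   # axis along tool y at (ox,oz): 2D distance in x-z
    n=np.array([d[2],-d[0]])/np.hypot(d[0],d[2]); return (np.array(off)-[e[0],e[2]])@n
f=lambda o:[abs(dist(o,r0))-.021,abs(dist(o,r1))-.021]
s=least_squares(f,[-.019,.005]); print('pot tool x,z',s.x,s.fun,[dist(s.x,r) for r in(r0,r1)])
for v in ((s.x[0],.03),(s.x[0],-.03)): print(proj(c,T+M@[s.x[0],v[1],s.x[1]]))
```

```text
[[341 178  16  38 548]
 [352 226  27  13 161]
 [353 258  28  38 794]] [[348.6515 196.6734]
 [363.8385 230.8571]
 [366.7972 279.0831]]
366 258.5 295.5
pot tool x,z [-0.1604 -0.0845] [ 0. -0.] [np.float64(0.021000000001119047), np.float64(0.020999999993161957)]
(np.float64(2255.6674753395496), np.float64(-1060.1551155594516))
(np.float64(-1451.9900716942739), np.float64(-1065.025978951085))
```

Run:
```python
from h import *
from scipy.optimize import least_squares
np.set_printoptions(precision=4,suppress=True)
c=load('w3'); T=np.array([.4617,.2047,.1367]); M=R.from_quat([-0.04,0.477,0.078,0.874]).as_matrix()
g=c['frame'].astype(int); colp=g[195:310,366]; ex=(colp[:,1]-colp[:,0]); rows=195+np.where(ex>25)[0]; print(rows.min(),rows.max()); r0,r1=rows.min()-.5,rows.max()+.5
D=[]
for r in(r0,r1):
    e,d=ray(c,366,r); e=M.T@(e-T); d=M.T@d; n=np.array([d[2],-d[0]])/np.hypot(d[0],d[2]); D.append((n,np.array([e[0],e[2]])))
s0=np.array([-.019,.005]); sg=[np.sign((s0-e)@n) for n,e in D]; print([(s0-e)@n for n,e in D])
A=np.array([n for n,e in D]); b=[e@n+.021*k for (n,e),k in zip(D,sg)]; print('pot x,z',np.linalg.solve(A,b))
```

```text
225 295
[np.float64(-0.015220721718589354), np.float64(0.02112763688077479)]
pot x,z [0.0031 0.0191]
```

Call:
drive_tool:
  steps:
    - [4.2,0.6,-1.65,0,0.55]
    - [4.2,0.6,-1.65,0,0.55]
    - [4.2,0.6,-1.65,0,0.55]
    - [4.2,0.6,-1.65,0,0.55]
    - [4.2,0.6,-1.65,0,0.55]
    - [0,0,0,0,0.55]

```text
time: 19.85
eef_pos: [0.4928, -0.2465, 0.1426]
tcp_rot: [0.009, 0.474, -0.004, 0.88]
contact_force: [0.1, 0.4, -1.0]
opening: 0.687
```

```bash
python3 st.py; python3 go.py .554 -.261 .1336;python3 - <<'E'
from h import *
s=snap('side','s5'); w=snap('wrist','w5')
m=np.zeros((600,800,3),np.uint8); m[:400,:500]=w['frame'][:,70:570,::-1]
m[:600,500:]=cv2.resize(s['frame'][190:310,320:380,::-1],(300,600),interpolation=cv2.INTER_CUBIC)
cv2.imwrite('pics/m5.png',m)
E
```

```text
19.85 [-0.87  -0.179  2.269  0.654  0.766 -2.838] [ 0.4928 -0.2465  0.1426] F [ 0.1  0.4 -1. ] op 0.687
[[ 0.55   0.015  0.835]
 [ 0.002  1.    -0.019]
 [-0.835  0.012  0.55 ]]
lean 33.35941779756175 az 0.16764986681255184 yaz 89.14515511974362 ytilt 0.6731057441539159
grasp [ 0.48250042 -0.24648898  0.15821696]
[ 4.1154 -1.3731  4.6451]
```

View pics/m5.png

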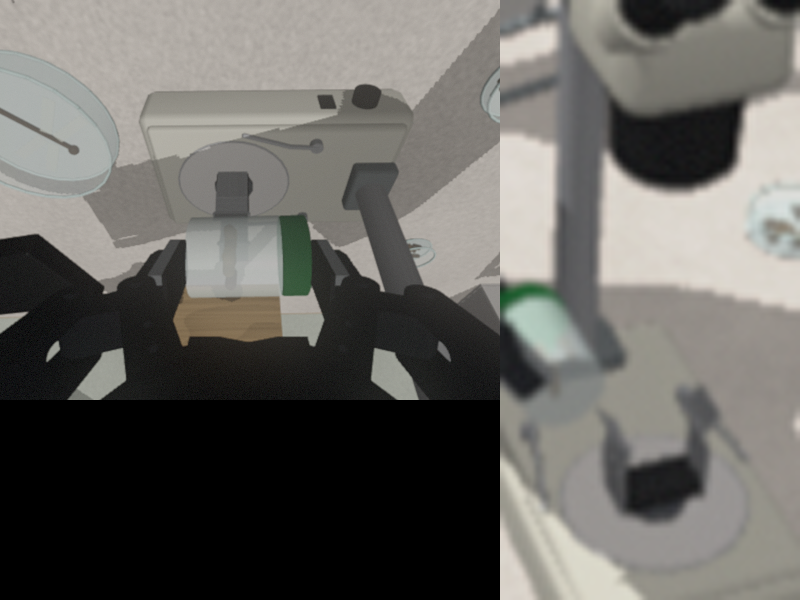

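In the side crop the pot is level in front of the clip, and the jaw tips are at (605,408) and (690,390). Joint 6 is at its limit, so I'll check the full kinematics at the seat.

```bash
cat > kin6.py <<'E'
from h import *
from kin import p
from scipy.optimize import least_squares
h,a,b,L,c,d,e=p
C=R.from_matrix(np.array([[0,0,-1],[0,1,0],[1,0,0]]).T) # placeholder, solved below
def rots(q,s4,s6): return R.from_euler('z',q[0])*R.from_euler('y',q[1]+q[2])*R.from_euler('z',s4*q[3])*R.from_euler('y',q[4])*R.from_euler('z',s6*q[5])
D=[([1.145,.287,1.578,0,1.2786,-.15],[ 0.09657752,0.70058306,-0.09783348,0.70020338]),([-.87,-.179,2.269,.654,.766,-2.838],[.009,.474,-.004,.88]),([.664,1.,.21,-.262,1.387,-1.107],[-.036,.464,.082,.881]),([-1.482,.661,.21,.73,2.191,-2.554],[.054,.481,.028,.875])]
best=None
for s4 in(1,-1):
  for s6 in(1,-1):
    Cs=[rots(q,s4,s6).inv()*R.from_quat(t) for q,t in D]; dv=max((Cs[0].inv()*x).magnitude() for x in Cs)
    if best is None or dv<best[0]: best=(dv,s4,s6,R.concatenate(Cs).mean())
dv,s4,s6,C=best
def fk6(q):
    Rt=rots(q,s4,s6)*C
    r1=R.from_euler('z',q[0]); s2=q[1];s3=q[1]+q[2]
    w=r1.apply([c+a*np.sin(s2)+b*np.sin(s3),d,h+a*np.cos(s2)+b*np.cos(s3)])
    return w+L*Rt.apply([1,0,0]),Rt
lo=np.array([-2.77,-.9,.21,-1.53,.24,-2.84]);hi=np.array([2.77,2.22,2.48,4.67,2.81,2.84])
def ik6(pos,Rt,q0):
    f=lambda q:(lambda P,Q:np.r_[P-pos,(Q.inv()*Rt).as_rotvec()*.3])(*fk6(q))
    s=least_squares(f,q0); return s.x,np.abs(s.fun).max()
def want(lean,az,flip=0):
    x=np.array([np.sin(lean)*np.cos(az),np.sin(lean)*np.sin(az),-np.cos(lean)]); y=np.array([-np.sin(az),np.cos(az),0])
    return R.from_matrix(np.c_[x,y,np.cross(x,y)])*R.from_euler('x',flip)
E
python3 - <<'E'
from kin6 import *
np.set_printoptions(precision=3,suppress=True)
print(best[:3],C.as_matrix().round(2))
q=np.array([-.87,-.179,2.269,.654,.766,-2.838]); print(fk6(q)[0],'meas .4928 -.2465 .1426')
for lean in (30,33,36):
  for pos in ([.493,-.261,.137],[.53,-.261,.137],[.554,-.261,.134],[.554,-.261,.075]):
    print(lean,pos,*ik6(np.array(pos),want(np.radians(lean),0),q))
E
```

```text
(0.001483222189126918, 1, 1) [[ 0. -1.  0.]
 [-0. -0. -1.]
 [ 1.  0. -0.]]
[ 0.499 -0.25   0.139] meas .4928 -.2465 .1426
30 [0.493, -0.261, 0.137] [-0.871 -0.155  2.234  0.568  0.792 -2.792] 7.533418333594e-13
30 [0.53, -0.261, 0.137] [-0.809 -0.081  2.168  0.556  0.756 -2.733] 2.6445293177523865e-10
30 [0.554, -0.261, 0.134] [-0.772 -0.03   2.126  0.549  0.732 -2.699] 7.523559497624177e-09
30 [0.554, -0.261, 0.075] [-0.772  0.056  2.161  0.632  0.632 -2.806] 1.7069679003611782e-15
33 [0.493, -0.261, 0.137] [-0.894 -0.17   2.262  0.651  0.776 -2.877] 4.107825191113079e-15
33 [0.53, -0.261, 0.137] [-0.829 -0.095  2.197  0.642  0.735 -2.819] 2.0679908010064835e-11
33 [0.554, -0.261, 0.134] [-0.791 -0.044  2.155  0.638  0.708 -2.787] 1.7877840041702342e-09
33 [0.554, -0.261, 0.075] [-0.791  0.045  2.189  0.739  0.613 -2.915] 1.7763568394002505e-15
36 [0.493, -0.261, 0.137] [-0.917 -0.182  2.29   0.738  0.767 -2.965] 7.026072019790133e-12
36 [0.53, -0.261, 0.137] [-0.85  -0.108  2.225  0.734  0.72  -2.911] 3.023358762823576e-11
36 [0.554, -0.261, 0.134] [-0.81  -0.056  2.183  0.733  0.69  -2.882] 6.256641871260626e-10
36 [0.554, -0.261, 0.075] [-0.81   0.037  2.215  0.851  0.602 -3.031] 1.4545031845614172e-13
```

Call:
drive_tool:
  steps:
    - [-3.5,0.2,-0.6,0,0.55]
    - [-3.5,0.2,-0.6,0,0.55]
    - [-3.5,0.2,-0.6,0,0.55]
    - [-0.65,4.5,0.05,0,0.55]
    - [-0.65,4.5,0.05,0,0.55]
    - [-0.65,4.5,0.05,0,0.55]
    - [-0.65,4.5,0.05,0,0.55]
    - [-0.65,4.5,0.05,0,0.55]
    - [-0.65,4.5,0.05,0,0.55]
    - [-0.65,4.5,0.05,0,0.55]

```text
time: 20.95
eef_pos: [0.4044, 0.0727, 0.2726]
tcp_rot: [0.006, 0.466, -0.008, 0.885]
contact_force: [1.5, -0.6, -0.4]
opening: 0.69
```

```bash
python3 st.py
```

```text
20.95 [-0.106 -0.854  2.441  0.062  0.957 -1.676] [0.4044 0.0727 0.2726] F [ 1.5 -0.6 -0.4] op 0.69
[[ 0.565  0.02   0.825]
 [-0.009  1.    -0.018]
 [-0.825  0.003  0.565]]
lean 34.41621390644302 az -0.8961497327364345 yaz 88.84978114079416 ytilt 0.174069282307749
grasp [0.39381124 0.07282638 0.28800996]
```

Call:
drive_tool:
  steps:
    - [0,0.5,-2.5,0,0.55]
    - [0,0,-3,0,0.55]
    - [0,0,-3,0,0.55]

```text
time: 21.25
eef_pos: [0.3737, 0.0956, 0.2537]
tcp_rot: [0.003, 0.484, -0.011, 0.875]
contact_force: [-0.2, -0.2, -1.2]
opening: 0.685
```

```bash
python3 st.py
```

```text
21.25 [-0.003 -0.896  2.48  -0.019  0.998 -1.547] [0.3737 0.0956 0.2537] F [-0.2 -0.2 -1.2] op 0.685
[[ 0.53   0.023  0.847]
 [-0.017  1.    -0.016]
 [-0.848 -0.006  0.531]]
lean 32.0576258542615 az -1.846654860304 yaz 88.69615348893984 ytilt -0.33993480753011235
grasp [0.36379021 0.09587818 0.26957191]
```

Call:
drive_tool:
  steps:
    - [0,-2,-3,0,0.55]
    - [0,-1,-3,0,0.55]

```text
time: 21.45
eef_pos: [0.3687, 0.084, 0.249]
tcp_rot: [0.0, 0.499, -0.018, 0.866]
contact_force: [-0.3, -0.3, -0.5]
opening: 0.687
```

```bash
python3 st.py
python3 - <<'E'
from kin6 import *
np.set_printoptions(precision=3,suppress=True)
s=readout.get_state(); M=R.from_quat(s['tcp_rot']); q=np.array([-.8,0,2.15,.6,.7,-2.75])
for roll in(0,1.5):
  Q=M*R.from_euler('x',roll,degrees=True); y=Q.as_matrix()[:,1]; print(roll,'yaz',np.degrees(np.arctan2(y[1],y[0])),'tilt',np.degrees(y[2]))
  for pos in ([.493,-.261,.137],[.554,-.261,.13],[.554,-.261,.075]): print(pos,*ik6(np.array(pos),Q,q))
E
```

```text
21.45 [-0.037 -0.896  2.48  -0.015  1.033 -1.577] [0.3687 0.084  0.249 ] F [-0.3 -0.3 -0.5] op 0.687
[[ 0.501  0.031  0.865]
 [-0.031  0.999 -0.019]
 [-0.865 -0.017  0.501]]
lean 30.101400483997956 az -3.5223230061570923 yaz 88.19627856113914 ytilt -0.9960448662028833
grasp [0.35934514 0.08457342 0.26522635]
0 yaz 88.19627856113914 tilt -0.9959946974128961
[0.493, -0.261, 0.137] [-0.858 -0.168  2.246  0.549  0.757 -2.749] 2.8836701082557425e-09
[0.554, -0.261, 0.13] [-0.759 -0.035  2.14   0.53   0.691 -2.658] 3.75369180183327e-12
[0.554, -0.261, 0.075] [-0.759  0.046  2.172  0.612  0.596 -2.76 ] 1.4158674233044621e-11
1.5 yaz 86.8983992076068 tilt -0.24389347505223757
[0.493, -0.261, 0.137] [-0.858 -0.168  2.246  0.549  0.757 -2.723] 2.9367302756266866e-09
[0.554, -0.261, 0.13] [-0.759 -0.035  2.14   0.53   0.691 -2.632] 1.0308452398979928e-11
[0.554, -0.261, 0.075] [-0.759  0.046  2.172  0.612  0.596 -2.734] 1.8083867736606862e-11
```

Call:
drive_tool:
  steps:
    - [1.05,-4.29,0.44,0,0.55]
    - [1.05,-4.29,0.44,0,0.55]
    - [1.05,-4.29,0.44,0,0.55]
    - [1.05,-4.29,0.44,0,0.55]
    - [1.05,-4.29,0.44,0,0.55]
    - [1.05,-4.29,0.44,0,0.55]
    - [1.05,-4.29,0.44,0,0.55]
    - [1.05,-4.29,0.44,0,0.55]

```text
time: 22.25
eef_pos: [0.4355, -0.2647, 0.2066]
tcp_rot: [-0.001, 0.502, -0.02, 0.865]
contact_force: [1.2, 0.8, -0.5]
opening: 0.685
```

```bash
python3 st.py; python3 go.py .490 -.262 .131
```

```text
22.25 [-0.968 -0.358  2.264  0.496  0.953 -2.745] [ 0.4355 -0.2647  0.2066] F [ 1.2  0.8 -0.5] op 0.685
[[ 0.496  0.033  0.868]
 [-0.036  0.999 -0.018]
 [-0.868 -0.022  0.496]]
lean 29.792264845251744 az -4.134191027570644 yaz 88.10077293410228 ytilt -1.279038289271473
grasp [ 0.42619281 -0.26398285  0.22281564]
[9.253  0.6145 0.9773]
```

Call:
drive_tool:
  steps:
    - [3.08,0.2,0.33,0,0.55]
    - [3.08,0.2,0.33,0,0.55]
    - [3.08,0.2,0.33,0,0.55]
    - [0,0,0,0,0.55]

```text
time: 22.65
eef_pos: [0.4895, -0.2572, 0.1263]
tcp_rot: [0.001, 0.504, -0.017, 0.863]
contact_force: [-0.6, 0.5, -1.2]
opening: 0.692
```

```bash
python3 st.py; python3 go.py .540 -.262 .131
python3 - <<'E'
from h import *
s=snap('side','s6'); w=snap('wrist','w6')
m=np.zeros((600,800,3),np.uint8); m[:400,:500]=w['frame'][:,70:570,::-1]
m[:600,500:]=cv2.resize(s['frame'][190:310,320:380,::-1],(300,600),interpolation=cv2.INTER_CUBIC)
cv2.imwrite('pics/m6.png',m)
# jaws in wrist frame; print projections of candidate seat axis at clip heights
for x in(.52,.547,.574):
  for z in (.07,.12): print(x,z,np.round(np.array(proj(w,[x,-.261,z]))-[70,0],1), np.round((np.array(proj(s,[x,-.261,z]))-[320,190])*5+[500,0],0))
E
```

```text
22.65 [-0.85  -0.136  2.246  0.55   0.734 -2.754] [ 0.4895 -0.2572  0.1263] F [-0.6  0.5 -1.2] op 0.692
[[ 0.49   0.03   0.871]
 [-0.028  0.999 -0.019]
 [-0.871 -0.015  0.491]]
lean 29.423579161642888 az -3.2246554396956832 yaz 88.29765016032853 ytilt -0.858435448569779
grasp [ 0.4803282  -0.25672653  0.14254483]
[ 2.0769 -0.3325  4.64  ]
0.52 0.07 [248.2 197.9] [605. 491.]
0.52 0.12 [246.9 250.5] [608. 417.]
0.547 0.07 [249.1 220.8] [654. 478.]
0.547 0.12 [248.1 272.6] [658. 404.]
0.574 0.07 [249.9 240.6] [702. 466.]
0.574 0.12 [249.1 291.2] [708. 392.]
```

View pics/m6.png

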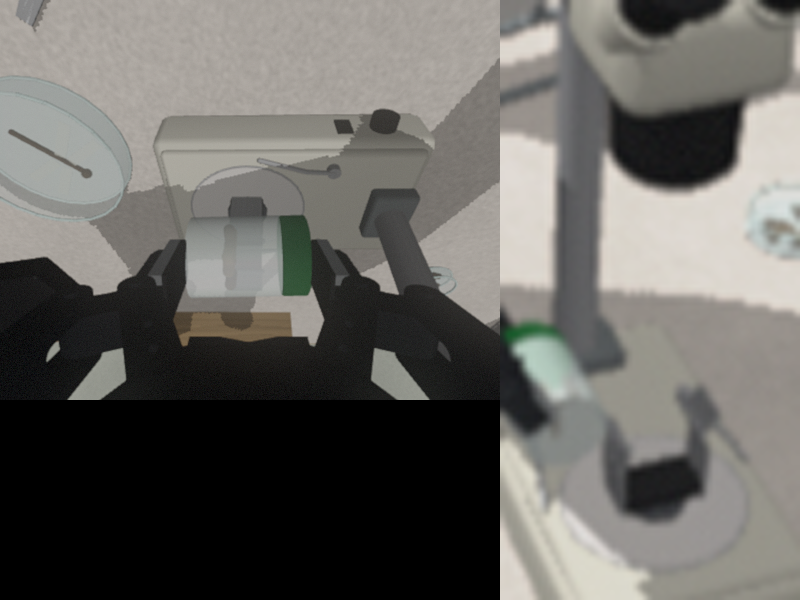

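Call:
drive_tool:
  steps:
    - [-0.85,-0.4,1.1,0,0.55]
    - [1.08,0.07,1.92,0,0.55]
    - [1.08,0.07,1.92,0,0.55]
    - [1.17,0.04,0.26,0,0.55]
    - [0,0,0,0,0.55]

```text
time: 23.25
eef_pos: [0.5476, -0.2613, 0.133]
tcp_rot: [-0.001, 0.503, -0.017, 0.864]
contact_force: [-0.1, -0.4, -1.8]
opening: 0.692
```

```bash
python3 st.py; python3 go.py .554 -.2615 .121
```

```text
23.25 [-0.763 -0.024  2.129  0.521  0.696 -2.657] [ 0.5476 -0.2613  0.133 ] F [-0.1 -0.4 -1.8] op 0.692
[[ 0.493  0.028  0.869]
 [-0.03   0.999 -0.015]
 [-0.869 -0.019  0.494]]
lean 29.620235911289043 az -3.5069975120622963 yaz 88.38511423619555 ytilt -1.075431340830481
grasp [ 0.53834402 -0.26071129  0.14920921]
[ 1.357   0.0182 -0.0309]
```

Call:
drive_tool:
  steps:
    - [0.7,0,0,0,0.55]
    - [0.66,0,0,0,0.55]
    - [0.44,0,-0.25,0,0.55]
    - [0.44,0,-0.25,0,0.55]

```text
time: 23.65
eef_pos: [0.5534, -0.2615, 0.1093]
tcp_rot: [-0.0, 0.504, -0.017, 0.864]
contact_force: [-0.4, -0.8, -1.1]
opening: 0.69
```

Call:
drive_tool:
  steps:
    - [0.26,0,-0.15,0,0.55]
    - [0.26,0,-0.15,0,0.55]

```text
time: 23.85
eef_pos: [0.5541, -0.2617, 0.1048]
tcp_rot: [-0.0, 0.503, -0.017, 0.864]
contact_force: [-4.8, 4.0, 8.4]
opening: 0.694
```

```bash
python3 st.py
```

```text
23.85 [-0.754  0.033  2.131  0.557  0.642 -2.696] [ 0.5541 -0.2617  0.1048] F [-4.8  4.   8.4] op 0.694
[[ 0.494  0.029  0.869]
 [-0.029  0.999 -0.017]
 [-0.869 -0.017  0.494]]
lean 29.646521544850103 az -3.396890901726215 yaz 88.34053393210455 ytilt -0.9886118388151234
grasp [ 0.54491597 -0.26117762  0.12108691]
```

Call:
drive_tool:
  steps:
    - [-0.08,0,-0.14,0,0.55]
    - [0,0,0,0,0.55]

```text
time: 24.05
eef_pos: [0.5525, -0.2619, 0.105]
tcp_rot: [-0.001, 0.503, -0.017, 0.864]
contact_force: [-2.0, 1.1, 4.1]
opening: 0.689
```

```bash
python3 st.py
```

```text
24.05 [-0.757  0.029  2.135  0.557  0.643 -2.698] [ 0.5525 -0.2619  0.105 ] F [-2.   1.1  4.1] op 0.689
[[ 0.494  0.029  0.869]
 [-0.03   0.999 -0.016]
 [-0.869 -0.018  0.494]]
lean 29.65452600382695 az -3.5066768403083834 yaz 88.33746265453273 ytilt -1.0496409343528612
grasp [ 0.54330062 -0.26133095  0.12129418]
```

Call:
drive_tool:
  steps:
    - [-0.05,0,-0.09,0,0.55]
    - [0.17,0,-0.1,0,0.55]
    - [0,0,0,0,0.55]

```text
time: 24.35
eef_pos: [0.5516, -0.2621, 0.103]
tcp_rot: [-0.001, 0.503, -0.017, 0.864]
contact_force: [-2.9, 1.6, 5.5]
opening: 0.69
```

Call:
drive_tool:
  steps:
    - [0.17,0,-0.1,0,0.55]
    - [0,0,0,0,0.55]

```text
time: 24.55
eef_pos: [0.5517, -0.2622, 0.1015]
tcp_rot: [-0.001, 0.503, -0.017, 0.864]
contact_force: [-4.4, 0.2, 7.3]
opening: 0.683
```

Call:
drive_tool:
  steps:
    - [-0.07,0,-0.13,0,0.55]
    - [0.17,0,-0.1,0,0.55]
    - [0,0,0,0,0.55]

```text
time: 24.85
eef_pos: [0.5502, -0.2625, 0.0996]
tcp_rot: [-0.001, 0.502, -0.018, 0.864]
contact_force: [-5.3, 2.1, 7.5]
opening: 0.689
```

Call:
drive_tool:
  steps:
    - [-0.05,0,-0.09,0,0.55]
    - [0.17,0,-0.1,0,0.55]
    - [0,0,0,0,0.55]

```text
time: 25.15
eef_pos: [0.549, -0.2629, 0.0974]
tcp_rot: [-0.001, 0.503, -0.018, 0.864]
contact_force: [-4.2, 0.4, 5.9]
opening: 0.692
```

```bash
python3 st.py
python3 - <<'E'
from h import *
s=snap('side','s7'); t=snap('top','t7')
m=np.zeros((600,800,3),np.uint8)
m[:,:500]=cv2.resize(s['frame'][220:310,320:395,::-1],(500,600),interpolation=cv2.INTER_CUBIC)
m[:400,500:]=cv2.resize(t['frame'][150:230,365:425,::-1],(300,400),interpolation=cv2.INTER_CUBIC)
cv2.imwrite('pics/m7.png',m)
for P in ([.549,-.261,.115],[.544,-.261,.115]): print([np.round((np.array(proj(s,np.array(P)+[0,k,0]))-[320,220])*6.67) for k in(-.03,.03)])
E
```

```text
25.15 [-0.763  0.035  2.145  0.571  0.629 -2.72 ] [ 0.549  -0.2629  0.0974] F [-4.2  0.4  5.9] op 0.692
[[ 0.494  0.03   0.869]
 [-0.032  0.999 -0.016]
 [-0.869 -0.02   0.495]]
lean 29.687950895099135 az -3.7453685622815436 yaz 88.29204315438486 ytilt -1.161147569024157
grasp [ 0.53973689 -0.2622507   0.11362331]
[array([247., 401.]), array([185., 298.])]
[array([235., 404.]), array([173., 301.])]
```

View pics/m7.png

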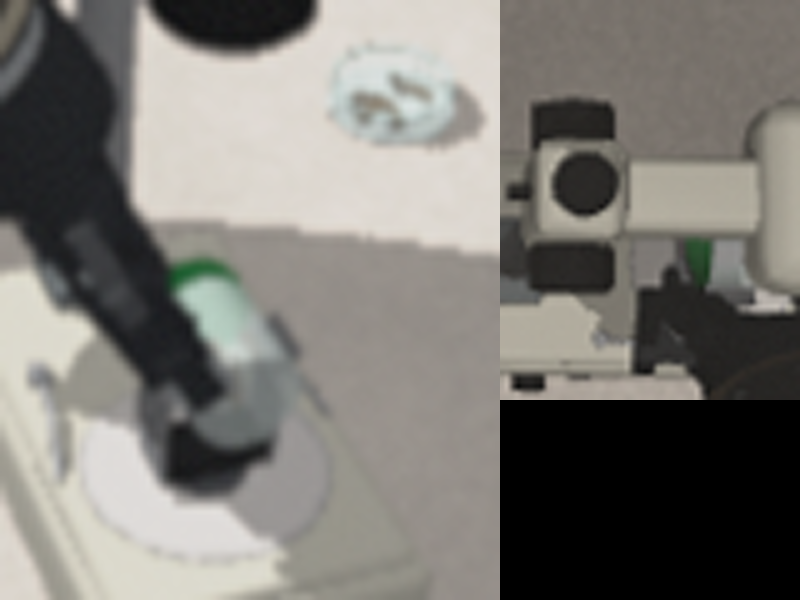

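The side crop shows the pot's end face centred at about (238,400), sitting in the clip mouth between the jaws at (150,420) and (280,330). That puts it at x≈0.545, in line with the block, so I'll press on slowly.

Call:
drive_tool:
  steps:
    - [0.17,0,-0.1,0,0.55]
    - [0.17,0,-0.1,0,0.55]
    - [0,0,0,0,0.55]

```text
time: 25.55
eef_pos: [0.5491, -0.2631, 0.0936]
tcp_rot: [-0.001, 0.502, -0.018, 0.864]
contact_force: [-3.8, -0.0, 5.9]
opening: 0.692
```

Call:
drive_tool:
  steps:
    - [0.17,0,-0.1,0,0.55]
    - [0,0,0,0,0.55]

```text
time: 25.75
eef_pos: [0.5492, -0.2633, 0.0918]
tcp_rot: [-0.001, 0.502, -0.018, 0.865]
contact_force: [-5.1, -0.4, 6.3]
opening: 0.687
```

Call:
drive_tool:
  steps:
    - [-0.05,0,-0.09,0,0.55]
    - [0,0,0,0,0.55]

```text
time: 25.95
eef_pos: [0.5483, -0.2633, 0.0919]
tcp_rot: [-0.001, 0.502, -0.018, 0.865]
contact_force: [-2.9, 0.3, 6.6]
opening: 0.693
```

Call:
drive_tool:
  steps:
    - [0.17,0,-0.1,0,0.55]
    - [0,0,0,0,0.55]

```text
time: 26.15
eef_pos: [0.5484, -0.2634, 0.0901]
tcp_rot: [-0.001, 0.502, -0.019, 0.865]
contact_force: [-2.2, -0.4, 6.3]
opening: 0.687
```

Lateral force falls as expected, so I'll shift another 1 mm and continue.

Call:
drive_tool:
  steps:
    - [0.12,0,-0.19,0,0.55]
    - [0,0,0,0,0.55]

```text
time: 26.35
eef_pos: [0.5475, -0.2635, 0.0881]
tcp_rot: [-0.001, 0.502, -0.019, 0.865]
contact_force: [-1.1, -0.8, 5.3]
opening: 0.69
```

Call:
drive_tool:
  steps:
    - [0.17,0,-0.1,0,0.55]
    - [0,0,0,0,0.55]

```text
time: 26.55
eef_pos: [0.5473, -0.2634, 0.0857]
tcp_rot: [-0.001, 0.502, -0.019, 0.865]
contact_force: [-0.1, -2.0, 4.0]
opening: 0.693
```

Call:
drive_tool:
  steps:
    - [0.17,0,-0.1,0,0.55]
    - [0,0,0,0,0.55]

```text
time: 26.75
eef_pos: [0.5464, -0.2625, 0.0823]
tcp_rot: [-0.001, 0.503, -0.018, 0.864]
contact_force: [1.7, -2.3, 1.4]
opening: 0.684
```

Call:
drive_tool:
  steps:
    - [0.17,0,-0.1,0,0.55]
    - [0,0,0,0,0.55]

```text
time: 26.95
eef_pos: [0.5458, -0.2616, 0.0794]
tcp_rot: [-0.0, 0.504, -0.017, 0.864]
contact_force: [3.3, -2.0, -1.0]
opening: 0.691
```

Call:
drive_tool:
  steps:
    - [0.13,0,-0.07,0,0.55]
    - [0,0,0,0,0.55]

```text
time: 27.15
eef_pos: [0.5458, -0.2613, 0.0779]
tcp_rot: [0.0, 0.504, -0.017, 0.864]
contact_force: [2.9, -1.7, -1.4]
opening: 0.69
```

Call:
drive_tool:
  steps:
    - [0.13,0,-0.05,0,0.55]
    - [0,0,0,0,0.55]

```text
time: 27.35
eef_pos: [0.546, -0.2613, 0.0766]
tcp_rot: [0.0, 0.504, -0.016, 0.864]
contact_force: [3.4, 0.1, -2.4]
opening: 0.691
```

Call:
drive_tool:
  steps:
    - [0.1,0,-0.05,0,0.55]
    - [0,0,0,0,0.55]

```text
time: 27.55
eef_pos: [0.5463, -0.2615, 0.076]
tcp_rot: [-0.0, 0.504, -0.017, 0.864]
contact_force: [3.3, 0.0, -1.9]
opening: 0.692
```

Call:
drive_tool:
  steps:
    - [0.1,0,-0.05,0,0.55]
    - [0,0,0,0,0.55]

```text
time: 27.75
eef_pos: [0.5465, -0.2618, 0.0751]
tcp_rot: [-0.0, 0.503, -0.017, 0.864]
contact_force: [2.0, 0.6, -1.8]
opening: 0.69
```

Call:
drive_tool:
  steps:
    - [0.1,0,-0.04,0,0.55]
    - [0,0,0,0,0.55]

```text
time: 27.95
eef_pos: [0.5468, -0.2621, 0.0745]
tcp_rot: [-0.0, 0.503, -0.017, 0.864]
contact_force: [1.3, 0.2, 0.7]
opening: 0.686
```

Call:
drive_tool:
  steps:
    - [0.1,0,-0.04,0,0.55]
    - [0,0,0,0,0.55]

```text
time: 28.15
eef_pos: [0.5473, -0.2623, 0.0744]
tcp_rot: [-0.001, 0.503, -0.017, 0.864]
contact_force: [-2.6, 1.4, 5.9]
opening: 0.687
```

Call:
drive_tool:
  steps:
    - [0.1,0,-0.04,0,0.55]
    - [0,0,0,0,0.55]

```text
time: 28.35
eef_pos: [0.5478, -0.2625, 0.0744]
tcp_rot: [-0.001, 0.502, -0.017, 0.865]
contact_force: [-4.5, 4.6, 11.2]
opening: 0.69
```

```bash
python3 st.py
```

```text
28.35 [-0.765  0.072  2.157  0.614  0.592 -2.773] [ 0.5478 -0.2625  0.0744] F [-4.5  4.6 11.2] op 0.69
[[ 0.495  0.028  0.869]
 [-0.03   0.999 -0.015]
 [-0.869 -0.018  0.495]]
lean 29.71052485979868 az -3.4290180997681023 yaz 88.38718752236623 ytilt -1.0361011052188238
grasp [ 0.53853576 -0.261913    0.09066492]
```

Call:
drive_tool:
  steps:
    - [-0.15,0,0,0,0.55]
    - [0,0,0,0,0.72]
    - [0,0,0,0,0.78]
    - [0,0,0,0,0.85]
    - [0,0,0,0,0.9]
    - [0,0,0,0,0.9]

```text
time: 28.95
eef_pos: [0.5461, -0.262, 0.073]
tcp_rot: [-0.0, 0.504, -0.017, 0.864]
contact_force: [-0.2, 0.5, -0.2]
opening: 0.899
```

```bash
python3 st.py
```

```text
28.95 [-0.766  0.072  2.16   0.611  0.591 -2.772] [ 0.5461 -0.262   0.073 ] F [-0.2  0.5 -0.2] op 0.899
[[ 0.492  0.029  0.87 ]
 [-0.03   0.999 -0.017]
 [-0.87  -0.018  0.493]]
lean 29.55260878645365 az -3.4546036866090875 yaz 88.33542606146266 ytilt -1.0146497691046557
grasp [ 0.53685259 -0.26145611  0.08931385]
```

Released with zero force. I'll retract along the finger axis.

Call:
drive_tool:
  steps:
    - [-1,0,0,0,0.9]
    - [-1.5,0,0,0,0.9]
    - [-2,0,-0.3,0,0.9]
    - [-2.5,0,-1,0,0.9]
    - [-2.5,0,-2,0,0.9]
    - [-2.5,0,-2.5,0,0.9]
    - [-2.5,0,-2.5,0,0.9]

```text
time: 29.65
eef_pos: [0.4034, -0.2538, 0.1609]
tcp_rot: [0.0, 0.505, -0.019, 0.863]
contact_force: [0.5, -0.5, 0.5]
opening: 0.903
```

```bash
python3 st.py
python3 - <<'E'
from h import *
s=snap('side','s8'); t=snap('top','t8'); w=snap('wrist','w8')
m=np.zeros((600,800,3),np.uint8)
m[:400,:350]=cv2.resize(s['frame'][230:310,320:390,::-1],(350,400),interpolation=cv2.INTER_CUBIC)
m[:280,350:800]=cv2.resize(w['frame'][...,::-1],(450,280))
m[280:600,350:670]=cv2.resize(t['frame'][140:240,200:300,::-1],(320,320),interpolation=cv2.INTER_CUBIC)
m[400:600,:350]=cv2.resize(s['frame'][150:220,240:362,::-1],(350,200),interpolation=cv2.INTER_CUBIC)
cv2.imwrite('pics/m8.png',m)
# predicted pot outline vs image
for x,z in ((.5405,.093),(.545,.093)): print([np.round((np.array(proj(s,[x,-.261+k,z]))-[320,230])*5) for k in(-.03,.03)])
E
```

```text
29.65 [-1.022 -0.39   2.371  0.527  0.919 -2.839] [ 0.4034 -0.2538  0.1609] F [ 0.5 -0.5  0.5] op 0.903
[[ 0.489  0.033  0.872]
 [-0.033  0.999 -0.019]
 [-0.872 -0.019  0.489]]
lean 29.3227506473527 az -3.8062856692708524 yaz 88.12429171567739 ytilt -1.0840631551747728
grasp [ 0.39422504 -0.25323726  0.17721354]
[array([167., 288.]), array([122., 209.])]
[array([176., 286.]), array([130., 207.])]
```

View pics/m8.png

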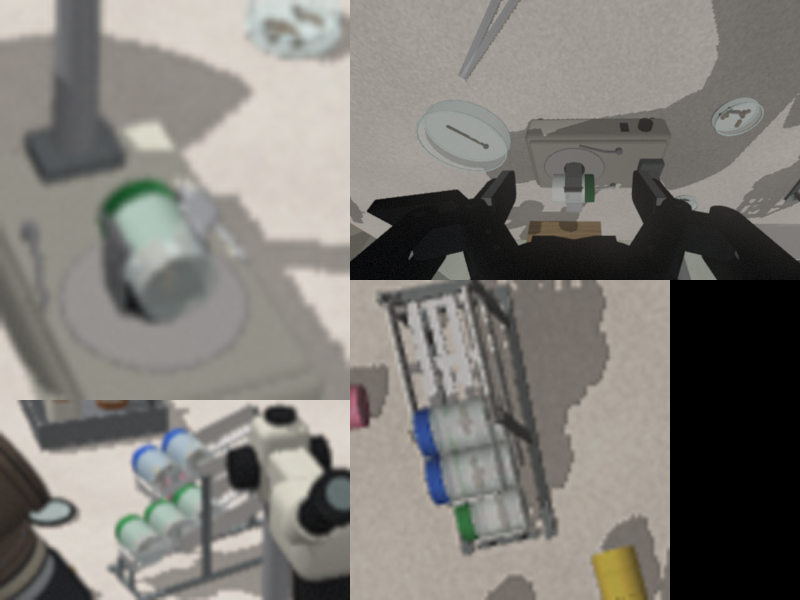

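Call:
drive_tool:
  steps:
    - [0,0,0,4,0.9]
    - [0,0,0,4,0.9]
    - [0,0,0,0,0.9]

```text
time: 30.1
eef_pos: [0.4052, -0.254, 0.1601]
tcp_rot: [0.061, 0.503, -0.054, 0.861]
contact_force: [0.9, 0.3, 0.3]
opening: 0.901
```

```bash
python3 st.py | head -1; python3 -c "
from plant import sign_off
print(sign_off())"
```

```text
30.1 [-1.019 -0.383  2.368  0.529  0.915 -2.699] [ 0.4052 -0.254   0.1601] F [0.9 0.3 0.3] op 0.901
the job is handed in; nothing more can be done
None
```

The green-capped pot is in the spring clip under the lens and released, and the next pot has rolled down to the stop. I handed the job in at 30.1 s, with the arm clear of everything.

- **Pick:** I tilted the gripper about 33° and gripped the pot by its flat ends at 25 N. I then lifted it over the stop and out towards the robot.
- **Press:** First contact read about 8 N upward. It then stayed near 4–7.5 N, dropped, and turned into a pull of about 2 N as the lips passed. It then rose steeply to about 11 N against the block, where I stopped. The pot's home height came out at about 93 mm, so the post was right down.
- **Last checks:** The tool force read about zero after release. The final pictures show the pot lying along y in the clip, with its end where a seated pot should appear. The lower lane shows three green pots, the front one at the stop, and both blue pots are still in place.
- **What was off:**
    - The commands could not tilt the tool directly. I got the lean by pushing the arm past its reach, which gave two brief wrist readings of about 55–90 N. I put those down to the sudden stop rather than contact.
    - Joint 6 sat at its limit (−2.839 of −2.84) a few times.
    - During the press the gripper leaned about 29.7°, just under the advised 30–40°, and its jaw axis was about 1.7° off the clip's axis. My first aim along x was about 4 mm too far, and I corrected it from the sideways force.
    - I had no reading of the clip jaws' opening, so the snap is judged from the force and the pictures only.

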